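# Put a solvent bottle away in the bench cabinet and latch the door

## Task

Take the white bottle that stands by itself on the open worktop in front, left of the solvent cabinet, and put it upright into the empty front well of the cabinet's pulled-out carrier, and slide the carrier fully home by its bow handle. Then swing the cabinet door shut and press it gently until its spring latch snaps in and holds the door by itself: never slam the door, and as you press it home never push on it with more than 15 N. Keep the bottle upright and leave the other things on the bench alone.

Things in the scene. Friction and masses are not known exactly. Their poses are not given: they have to be found in the camera images.
- bottle_center (a point): Centre, 62.5 mm above its underside, of the white reagent bottle to put away, which stands loose on the worktop left of the cabinet: 60 mm across, 125 mm tall, about 0.15 kg. Its screw cap is 30 mm across and takes up the top 17 mm (45.5 to 62.5 mm above this point); above about 85 mm from the underside the body tapers to the cap. z axis up the bottle.
- cabinet: Grey steel bench cabinet, fixed, open at the front: 240 mm wide, 190 mm deep, 173 mm tall. Origin on the worktop under the middle of its front plane; x points into the cabinet, y to its left side as seen from the robot, z up. A bottle carrier slides out of its mouth; a door is hinged at its right front edge.
- carrier (a joint): How far the bottle carrier is pulled out along the cabinet's -x, m: 0 is fully home against its end stop, 0.14 fully out. It slides with about 2 N and stays where it is left. While it is out, its bow handle stops the door.
- front_well (a point): Middle of the floor, 19 mm above the worktop, of the carrier's empty front well: an upright ring 66 mm across inside, 14 mm high, 3 mm thick; axes as the cabinet's. It lies 67 mm behind the handle bar. The rear well, 78 mm further in, holds an amber bottle fixed in it, 135 mm tall.
- carrier_bar (a point): Middle of the carrier's bow handle: a level steel bar 8 mm thick and 110 mm long along the cabinet's y, 115 mm above the worktop, with bent legs at its ends that go back and down to the tray. Axes as the cabinet's. With the carrier home the bar stands 22 mm in front of the cabinet's front plane, inside the hollow of the shut door.
- door (a joint): Opening angle of the door, rad; it starts at 1.6 to 1.9, opens counter-clockwise seen from above, turns with little drag and stays where it is left. 0 is parallel to the cabinet's front. The bolt meets the keeper at 0.05 to 0.11; latched, the door rests somewhere between -0.03 and 0.045, different each time. If not latched, the bolt's spring pushes it back out beyond 0.05 when it is let go.
- door_hinge (a point): Point on the door's upright hinge axis, 90 mm above the worktop, 9 mm in front of the right end of the cabinet's front plane. Axes turn with the door: y runs along it from the hinge to its free edge (240 mm), x through it to its inner side, so -x is the way its outer face looks.
- door_face (a point): Point on the flat outer face of the white pan-shaped door, 215 mm from the hinge and 135 mm above the worktop, a good place to push; axes as door_hinge's. The door reaches from 10 to 170 mm above the worktop; its outer face lies 34 mm out from the hinge axis. A thumb slide stands 11 mm out of the face 212 to 220 mm from the hinge, 72 to 88 mm up.
- latch (a point): Where the sprung bolt, bevelled on its inner side, stands 11 mm out of the door's free edge, 80 mm up. It must ride over the lip of the keeper, screw-adjusted over 16 mm in depth on the cabinet's left side. At door_face that takes a push climbing to about 7 to 11 N; then it snaps in and the push drops. 2 mm further, behind rubber buffers, is a hard stop. Axes as door_hinge's.
- rack_center (a point): Bystander: centre of a green microtube rack, 77 x 210 x 48 mm, loose.
- bench_timer: Bystander: white bench timer, 64 x 66 x 19 mm, loose; origin under its middle.
- tube: Bystander: 50 ml tube with a screw cap standing on the worktop, 36 mm across, 118 mm tall, loose; origin under its middle.
Mind the look-alikes: they are no part of the job. Leave any orange or pink look-alike of the part that bears bottle_center alone.

How it is judged:
On the way, in this order (a step that is already met when the one before it is completed fails the run):
1. the bottle stands upright in the front well, let go (horizontal distance between bottle_center and front_well below 0.008 m and z of bottle_center in the frame of front_well below 0.066 m and angle between bottle_center's own z axis and vertical below 0.1 rad and contact force between the fingers and bottle below 0.1 N), for 0.2 s.
2. the carrier is fully home with the bottle in it, the door still open (value of joint carrier below 0.004 m and horizontal distance between bottle_center and front_well below 0.008 m and value of joint door above 0.15 rad), for 0.2 s.
At the end, for the whole second after the job is handed in: The door is held shut and still by its latch alone (opening under 0.049 rad; unlatched it springs back beyond that), the carrier is home (within 6 mm), and the bottle stands upright (within 0.1 rad) in the front well (centre within 8 mm of the well's, on its floor) (value of joint door below 0.049 rad and velocity of joint door between -0.02 and 0.02 rad/s and value of joint carrier below 0.006 m and horizontal distance between bottle_center and front_well below 0.008 m and z of bottle_center in the frame of front_well below 0.066 m and angle between bottle_center's own z axis and vertical below 0.1 rad); the robot touches nothing.
It fails at once if the robot pushes on the nearly shut door (under 0.2 rad) with more than 15 N (value of joint door below 0.2 rad and contact force between any of the fingers, the arm and door above 15 N).
It fails at once if the door is slammed (faster than 1 rad/s in the last 0.2 rad) (value of joint door below 0.2 rad and velocity of joint door below -1 rad/s).
It fails at once if the bottle is tipped by more than 0.5 rad (angle between bottle_center's own z axis and vertical above 0.5 rad).
It fails at once if a bystander is moved by more than 30 mm (distance of any of rack_center, bench_timer, tube from where it was at the start of the episode above 0.03 m).
It also fails if it takes over 69 s, if anything falls off the work surface, if the arm or the gripper's body presses on something with over 40 N, if the wrist force passes 120 N, or if a joint passes its speed limit or range.

## Robot

A 7-joint arm with a two-finger parallel gripper is mounted at the origin on a cart in front of the work surface, level with it; the furniture and walls round the work are solid. World frame = base frame: x ahead of the robot, y to its left, z up, the work surface at z = 0. Lengths are in m, angles in rad, forces in N, time in s.
With the tool pointing down it reaches from about 0.425 to 0.95 m from the base axis. Payload 4.7 kg.
Tool frame: the origin (TCP) lies at the very end of the fingers, on their centre line; the grasp point (between the pads) lies 19 mm behind it; z points along the fingers, x is the direction in which the jaws open and shut, and the axes are right-handed (so a half turn about z gives the same grasp; the last joint's range is limited). The gripper opens to 85 mm and grips with 20 to 120 N. Pads are 22 mm wide; open, the fingers measure 114 mm over their backs; the gripper's body (76 mm by 85 mm) begins 54 mm behind the grasp point. The pads swing forward as they close: fully open they stand 13 mm farther back than shut.
Start: joints at [-1.334, 0.469, -0.049, 1.532, 0.024, 1.141, -0.082], TCP at [0.177, 0.651, 0.231] pointing down, gripper open.
Joint ranges: [-2.59, 2.59], [-0.33, 1.99], [-1.39, 1.29], [0.1, 2.45], [-1.04, 4.18], [0.21, 1.99], [-2.66, 2.66]. Speed limits (rad/s): [2.57, 2.57, 3.14, 3.14, 3.14, 3.14, 3.14].

## Interface

Orientations are given as [roll, pitch, yaw] about the fixed x, y, z axes, in that order (R = Rz(yaw) Ry(pitch) Rx(roll)).
In Python, from station import state, camera, calibration, job_done gives the robot as it stands.
- The arm moves only by the tool carry_out, never from a script. Its argument "plan" is a list of rows, each an object with "travel": the shift along the tool's x, y, z in units of 30 mm (1.0 is 30 mm), a list of three; "rotation": the turn, a rotation vector about the tool's x, y, z in units of 6 degrees (1.0 is 6 degrees), a list of three. A call has 1 to 8 rows; each row shifts and turns the commanded pose from where the row before left it, along the tool's axes as they then stand; what a row does not reach is not made up. A row lasts 1/10 s, in which the tool goes at most 50 mm and 8.59 degrees, less where a joint would pass 70% of its speed; a pose out of reach is approached as far as the arm can. A call is refused whole if a number of a shift passes 1 or a number of a turn 1, either way. A call with a gripper value outside its range is refused whole. "hand" is the closure, from 0 (fully open) to 1 (shut), set as the call begins (left out, the last holds). The fingers move at their own pace and stop on an object; "force" is the grip in N (left out, the last holds). Time passes only in rows, so rows that do not move let the fingers close. It gives the time, the measured TCP pose, the force and the opening at its end, in the units of the state.
- state(): the state, without advancing time (a new reading comes with each control period).
- camera(name): name is "side" or "top"; returns the picture (420x560x3 uint8, blue, green, red); there is no depth.
- calibration(name): a dict with "fx", "fy", "cx", "cy" (pixels), "k1" (the pictures are not rectified: a ray, as slopes to the right and down, at radius r is drawn at 1 + k1 r^2 times it, then the intrinsics apply), "eye" and "rotation" of the camera in the world. Camera axes: x right, y up, looking along -z (the intrinsics and any distortion apply to the point x, -y, -z); pixel columns grow to the right and rows downward; lengths in m; the calibration is good to about 2 mm. A picture is of the moment at which its call begins. calibration takes no time and is no camera call.
- job_done(): hands the job in, once; it reports no verdict.
The state is a dict: "time_s": time; "joints": joint angles; "qd": joint speeds; "joint_efforts": joint torques, N m; "position": TCP position; "tcp_rot": TCP orientation; "wrist_force": force on the tool from outside, world axes, zero at the start; "moment": the same for the moment, N m; "opening": finger opening in m.
Only numpy, scipy, OpenCV 4.12 (cv2) and the standard library are available. Lean on these libraries where they do the work, as an engineer would, in place of code of your own. Each camera call takes 0.05 s, during which the arm holds its last target.

## Working session

There is one attempt and no reset: what is moved stays moved. The work goes in short steps, Python scripts to look and compute and a tool call to move; the robot and the scene stay as the last step left them, time stands still between calls to the robot, and variables do not carry over. Pictures are saved under pics/ and viewed, and the job is handed in when it is done.

Besides the shell and the picture viewer there is one more tool, called after "Emit:" by a JSON object that holds its "api" and its "payload", one argument or row to a line. carry_out: Moves the arm, as the interface text tells. Its arguments: {"type":"object","properties":{"plan":{"type":"array"},"hand":{"type":"number"},"force":{"type":"number"}},"required":["plan"]}

```bash
mkdir -p pics; ls
python3 - <<'E'
from station import state,camera,calibration
import cv2
for n in("side","top"):
    im=camera(n); cv2.imwrite(f"pics/{n}0.png",im); print(n,calibration(n))
print(state())
E
```

```text
pics
side {'fx': 421.02631530140644, 'fy': 421.02631530140644, 'cx': 281.0714657847012, 'cy': 211.2720892973487, 'k1': -0.08560347328214535, 'eye': array([ 0.88288439, -0.43260393,  0.86665587]), 'rotation': array([ 0.71147358, -0.00659599,  0.57615667])}
top {'fx': 449.82769446852603, 'fy': 449.82769446852603, 'cx': 276.10419122652314, 'cy': 215.54557394010382, 'k1': -0.15067027169303518, 'eye': array([0.37303881, 0.04554026, 1.42107916]), 'rotation': array([ 0.14040523,  0.03722143, -1.57623366])}
{'time_s': 0.1, 'joints': array([-1.33391287,  0.46936593, -0.04860089,  1.53353684,  0.0241    ,
        1.1410281 , -0.08231354]), 'qd': array([ 0.00023934, -0.00345668, -0.00150172, -0.00269594, -0.00047831,
       -0.00048826,  0.00059601]), 'joint_efforts': array([ 6.13102329e-04, -5.11519289e+01, -4.72679862e-02, -2.38389158e+01,
        1.07494023e-02,  4.41168202e-03, -2.52324907e-05]), 'position': array([0.1771467 , 0.65080636, 0.23037885]), 'tcp_rot': array([3.14153433e+00, 1.75169262e-03, 1.30503277e+00]), 'wrist_force': array([-0.15763556,  0.54392628, -0.61243165]), 'moment': array([-0.01008153, -0.02773008, -0.00207798]), 'opening': 0.08513056980279739}
```

View pics/side0.png

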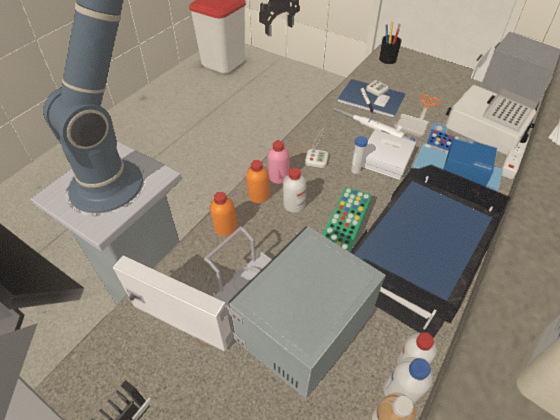

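View pics/top0.png

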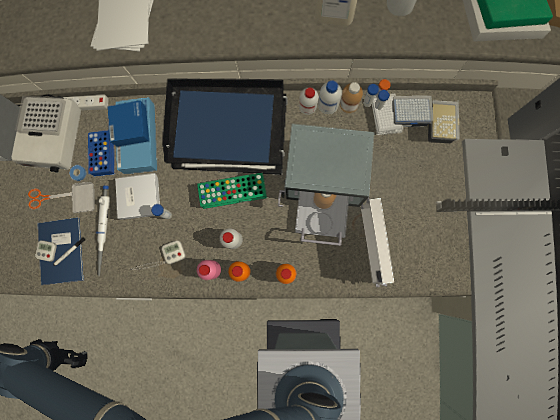

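```bash
cat > h.py <<'E'
import numpy as np,cv2
from scipy.spatial.transform import Rotation as R
from station import state,camera,calibration
def cal(n):
    c=calibration(n); K=np.array([[c['fx'],0,c['cx']],[0,c['fy'],c['cy']],[0,0,1.]])
    M=R.from_euler('xyz',c['rotation']).as_matrix(); return c,K,np.array([c['k1'],0,0,0.,0]),M
def ray(n,uv):
    c,K,d,M=cal(n); p=cv2.undistortPoints(np.array(uv,float).reshape(-1,1,2),K,d).reshape(-1,2)
    v=np.c_[p[:,0],-p[:,1],-np.ones(len(p))]@M.T
    return c['eye'],v
def plane(n,uv,z):
    e,v=ray(n,uv); return e+v*((z-e[2])/v[:,2])[:,None]
def proj(n,P):
    c,K,d,M=cal(n); P=np.atleast_2d(np.array(P,float)); q=(P-c['eye'])@M
    q=np.c_[q[:,0],-q[:,1],-q[:,2]]
    return cv2.projectPoints(q.reshape(-1,1,3),np.zeros(3),np.zeros(3),K,d)[0].reshape(-1,2)
def tri(u1,u2,n1="side",n2="top"):
    e1,v1=ray(n1,[u1]);e2,v2=ray(n2,[u2]);v1=v1[0]/np.linalg.norm(v1);v2=v2[0]/np.linalg.norm(v2)
    A=np.c_[v1,-v2]; s=np.linalg.lstsq(A,e2-e1,rcond=None)[0]
    a=e1+s[0]*v1;b=e2+s[1]*v2; return (a+b)/2,np.linalg.norm(a-b)
def crop(im,x0,y0,x1,y1,s,name):
    cv2.imwrite(name,cv2.resize(im[y0:y1,x0:x1],None,fx=s,fy=s,interpolation=cv2.INTER_CUBIC))
E
python3 - <<'E'
from h import *
t=cv2.imread("pics/top0.png");s=cv2.imread("pics/side0.png")
crop(t,190,110,400,300,3.8,"pics/t1.png")
crop(s,100,160,400,385,2.65,"pics/s1.png")
def red(im,box):
    x0,y0,x1,y1=box;h=cv2.cvtColor(im[y0:y1,x0:x1],cv2.COLOR_BGR2HSV)
    m=((h[...,0]<6)|(h[...,0]>172))&(h[...,1]>150)&(h[...,2]>80)
    yy,xx=np.nonzero(m);return xx.mean()+x0,yy.mean()+y0,len(xx)
a=red(s,(280,165,310,185));b=red(t,(218,225,245,250));print(a,b)
print(tri(a[:2],b[:2]))
print("base/grid check: tcp",proj("top",[[.177,.651,.231]]),proj("side",[[.177,.651,.231]]))
E
```

```text
(np.float64(294.13), np.float64(173.17), 100) (np.float64(227.46987951807228), np.float64(237.0843373493976), 83)
(array([0.49493092, 0.2351753 , 0.1205533 ]), np.float64(0.000782193547221226))
base/grid check: tcp [[ 71.83441116 349.47113176]] [[279.26821628  34.80673884]]
```

View pics/t1.png

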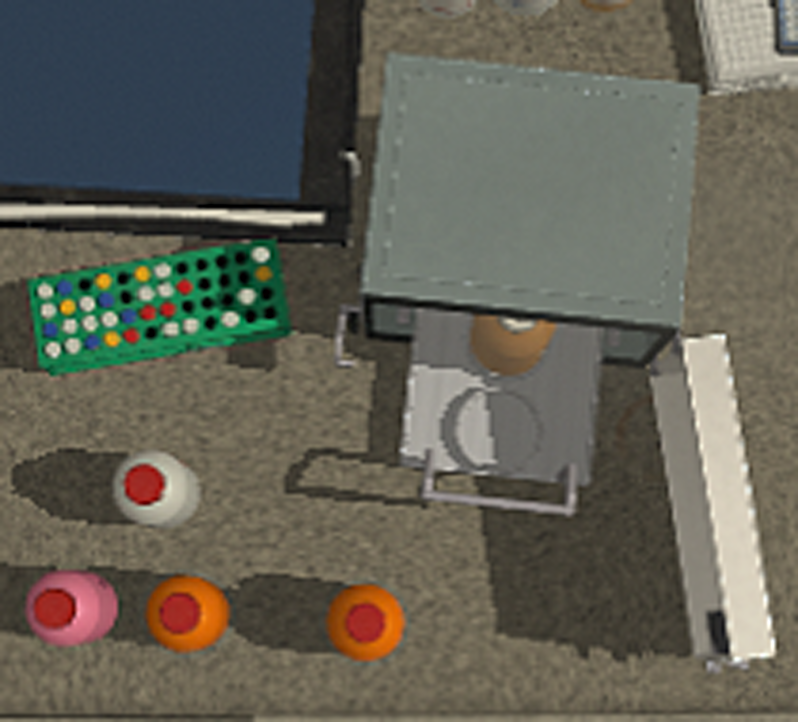

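View pics/s1.png

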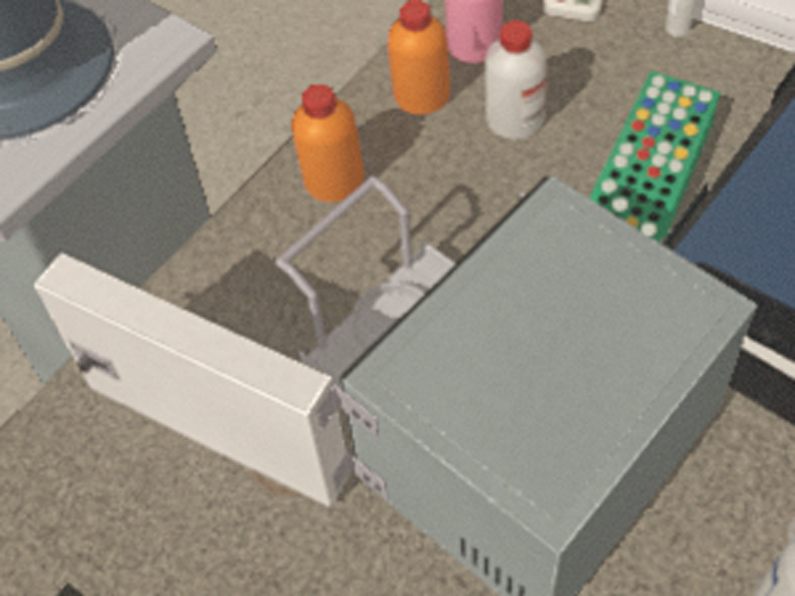

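Run:
```python
from h import *
T=lambda x,y:[190+x/3.8-.37,110+y/3.8-.37]
S=lambda x,y:[100+x/2.65-.31,160+y/2.65-.31]
L=tri(S(375,182),T(428,495));Rr=tri(S(283,262),T(575,510));print("bar L",L,"R",Rr,np.linalg.norm(L[0]-Rr[0]))
c=plane("top",[T(390,55),T(697,87),T(680,325),T(365,293)],.173);print(c)
for i in range(4):print(np.linalg.norm(c[i]-c[(i+1)%4]))
c2=plane("side",[S(755,303),S(560,548),S(345,380),S(550,178)],.173);print(c2)
print("ring",plane("top",[T(491,428)],.033))
b=(L[0]+Rr[0])/2; d=L[0]-Rr[0]; print("bar yaw",b,np.arctan2(-d[0],d[1]))
print("door top outer corners",plane("top",[T(680,340),T(725,336),T(775,655),T(727,660)],.17))
print("door side",plane("side",[S(37,287),S(60,255),S(332,378),S(320,408)],.17))
```

```text
bar L (array([0.48638858, 0.0183322 , 0.11706937]), np.float64(0.0024496150116577516)) R (array([ 0.47438616, -0.09216188,  0.12084787]), np.float64(0.005371926510492328)) 0.11120826035748224
[[ 0.81734484  0.04267284  0.173     ]
 [ 0.78929129 -0.19082012  0.173     ]
 [ 0.60507454 -0.17015068  0.173     ]
 [ 0.63184281  0.06349027  0.173     ]]
0.23517220118285864
0.18537269793878322
0.23516937131839719
0.18666647218984728
[[ 0.81677456  0.04689231  0.173     ]
 [ 0.78874851 -0.18769451  0.173     ]
 [ 0.60369104 -0.1671621   0.173     ]
 [ 0.63070857  0.06528514  0.173     ]]
ring [[ 0.54715451 -0.03651954  0.033     ]]
bar yaw [ 0.48038737 -0.03691484  0.11895862] -0.10820076981128406
door top outer corners [[ 0.59430558 -0.17025264  0.17      ]
 [ 0.59700256 -0.20405658  0.17      ]
 [ 0.36122394 -0.23279339  0.17      ]
 [ 0.35819279 -0.19742668  0.17      ]]
door side [[ 0.36347256 -0.23280558  0.17      ]
 [ 0.35643431 -0.20262047  0.17      ]
 [ 0.5939643  -0.16978425  0.17      ]
 [ 0.60124848 -0.19261267  0.17      ]]
```

Run:
```python
from h import *
t=cv2.imread("pics/top0.png");s=cv2.imread("pics/side0.png")
crop(t,285,185,360,250,10,"pics/t2.png")
crop(s,195,220,285,300,8,"pics/s2.png")
```

```text
(no output)
```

View pics/t2.png

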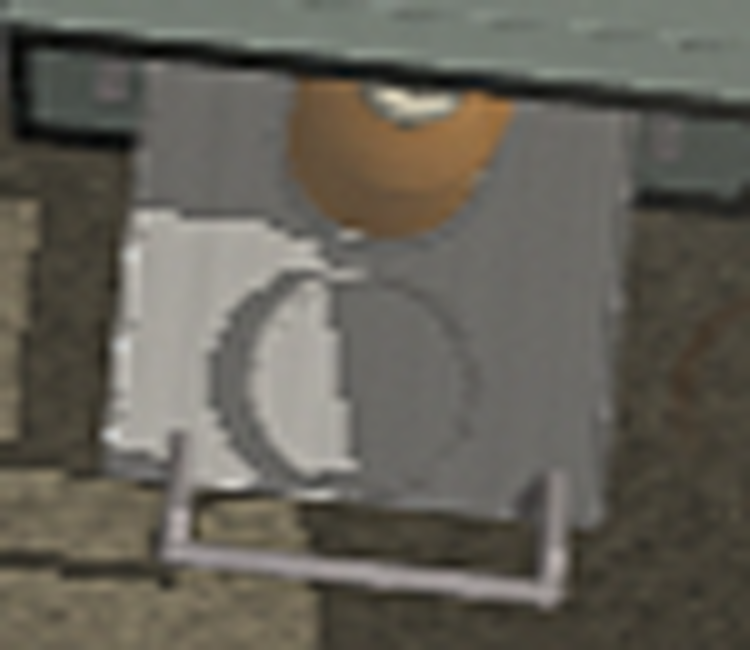

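View pics/s2.png

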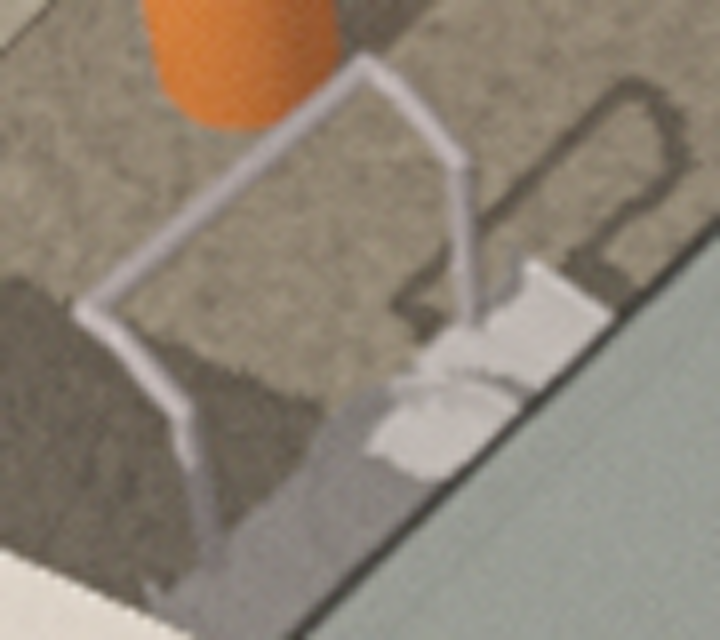

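Run:
```python
from h import *
T=lambda x,y:[285+x/10-.45,185+y/10-.45]
S=lambda x,y:[195+x/8-.44,220+y/8-.44]
print("ring",plane("top",[T(363,382)],.031))
print("bar top",plane("top",[T(175,548),T(553,590)],.115))
print("bar side",plane("side",[S(365,65),S(85,310)],.115))
L=tri(S(365,65),T(175,548));Rr=tri(S(85,310),T(553,590));print(L,Rr)
y=-.113;X=np.array([np.cos(y),np.sin(y)]);Y=np.array([-X[1],X[0]]);O=np.array([.6165,-.0515])
for n,p in (("ring",plane("top",[T(363,382)],.031)[0]),("bar",(L[0]+Rr[0])/2)):
    print(n,(p[:2]-O)@X,(p[:2]-O)@Y)
h=O-.009*X-.12*Y; print("hinge",h)
from scipy.spatial.transform import Rotation
q=R.from_euler('xyz',state()['tcp_rot']).as_matrix();print(q)
```

```text
ring [[ 0.54580897 -0.04285696  0.031     ]]
bar top [[ 0.48728074  0.01802606  0.115     ]
 [ 0.47391206 -0.09161528  0.115     ]]
bar side [[ 0.48301777  0.02080122  0.115     ]
 [ 0.47029531 -0.08857562  0.115     ]]
(array([0.48640275, 0.01776968, 0.12067504]), np.float64(0.0010701443397154902)) (array([ 0.47342679, -0.09108487,  0.12060753]), np.float64(0.0001566439526428819))
ring -0.07121476997348368 0.0006168154763389555
bar -0.1373877533979507 -0.0006535588621568295
hinge [ 0.59402624 -0.16971984]
[[ 2.62645689e-01  9.64892263e-01 -4.03800817e-04]
 [ 9.64890757e-01 -2.62645993e-01 -1.70551171e-03]
 [-1.75169172e-03  5.83216222e-05 -9.99998464e-01]]
```

Candidates: the loose white bottle at top(228,237)/side(294,190); orange at top(239,270) and (286,272); pink at top(208,270); white ones behind the cabinet at top(310,97) and (331,95). I choose the loose white one at (228,237). The close crop shows a white body and red cap, and the triangulated cap is about 0.12 m high at (0.495, 0.235). The cabinet, bar and ring measurements agree with the given sizes.

Emit:
{"api": "carry_out", "payload": {
  "plan": [
    {"travel": [0,0,0],"rotation": [0,0,-0.73]},
    {"travel": [0,0,0],"rotation": [0,0,-0.73]},
    {"travel": [-0.9,0.86,0],"rotation": [0,0,0]},
    {"travel": [-0.9,0.86,0],"rotation": [0,0,0]},
    {"travel": [-0.9,0.86,0],"rotation": [0,0,0]},
    {"travel": [-0.9,0.86,0],"rotation": [0,0,0]},
    {"travel": [-0.9,0.86,0],"rotation": [0,0,0]},
    {"travel": [-0.9,0.86,0],"rotation": [0,0,0]}
  ],
  "hand": 0,
  "force": 30
}}

```text
time_s: 0.9
position: [0.3135, 0.4713, 0.231]
tcp_rot: [-3.141, 0.001, 1.458]
wrist_force: [-0.0, -0.1, -0.0]
opening: 0.0852
```

Emit:
{"api": "carry_out", "payload": {
  "plan": [
    {"travel": [-0.95,0.9,0],"rotation": [0,0,0]},
    {"travel": [-0.95,0.9,0],"rotation": [0,0,0]},
    {"travel": [-0.95,0.9,0],"rotation": [0,0,0]},
    {"travel": [-0.95,0.9,0],"rotation": [0,0,0]},
    {"travel": [-0.95,0.9,0],"rotation": [0,0,0]},
    {"travel": [-0.95,0.9,0],"rotation": [0,0,0]},
    {"travel": [0,0,0],"rotation": [0,0,0]},
    {"travel": [0,0,0],"rotation": [0,0,0]}
  ]
}}

```text
time_s: 1.7
position: [0.4547, 0.2839, 0.231]
tcp_rot: [-3.141, 0.0, 1.455]
wrist_force: [-0.3, 1.3, -0.3]
opening: 0.0856
```

```bash
cat >> h.py <<'E'
def to(P,yaw=None):
    s=state();M=R.from_euler('xyz',s['tcp_rot']).as_matrix();d=np.array(P)-s['position']
    return np.round(d@M/.03,3)
E
python3 - <<'E'
from h import *
print(state()['position'],to([.495,.235,.200]))
im=camera("side");cv2.imwrite("pics/s3.png",im)
im=camera("top");cv2.imwrite("pics/t3.png",im); crop(im,170,180,330,300,4.9,"pics/t3c.png")
E
```

```text
[0.45474975 0.28389442 0.23100032] [-1.464  1.521  1.033]
```

View pics/s3.png

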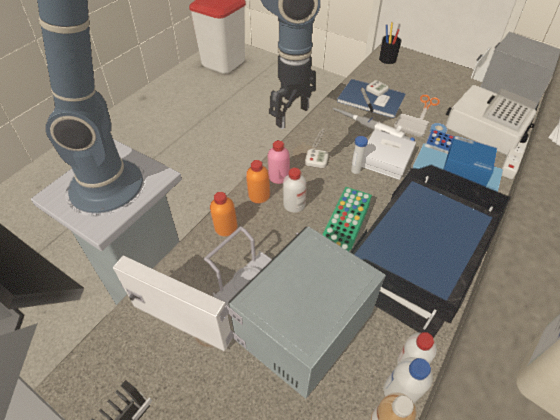

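View pics/t3c.png

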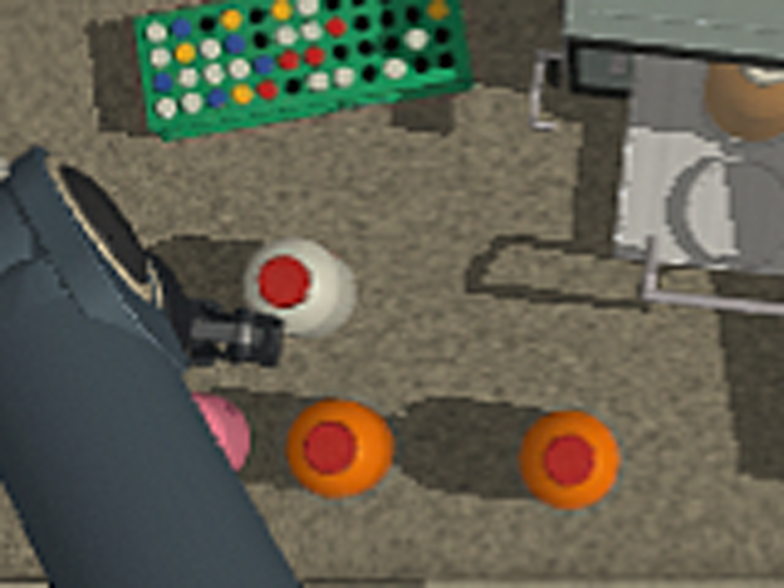

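Emit:
{"api": "carry_out", "payload": {
  "plan": [
    {"travel": [-0.73,0.76,0],"rotation": [0,0,0]},
    {"travel": [-0.73,0.76,0],"rotation": [0,0,0]},
    {"travel": [0,0,0],"rotation": [0,0,0]},
    {"travel": [0,0,0],"rotation": [0,0,0]}
  ]
}}

```text
time_s: 2.2
position: [0.4943, 0.2371, 0.2311]
tcp_rot: [-3.141, -0.0, 1.459]
wrist_force: [-0.8, -0.1, 0.0]
opening: 0.0853
```

Run:
```python
from h import *
print(state()['position'],to([.495,.235,.060]))
im=camera("side");crop(im,190,60,390,230,4,"pics/s4.png")
im=camera("top"); crop(im,170,180,330,300,4.9,"pics/t4c.png")
```

```text
[0.49430936 0.23708509 0.23105075] [-0.068  0.036  5.702]
```

View pics/s4.png

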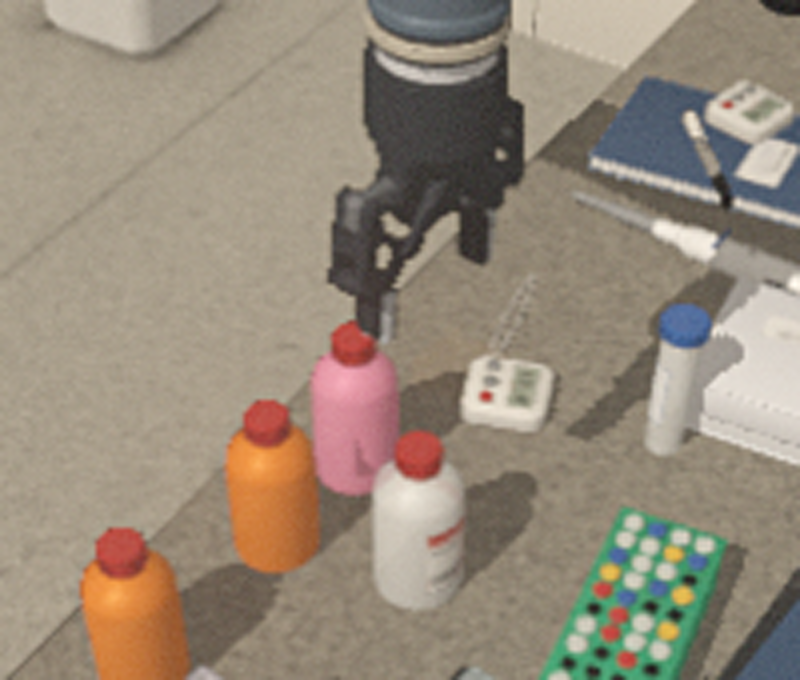

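View pics/t4c.png

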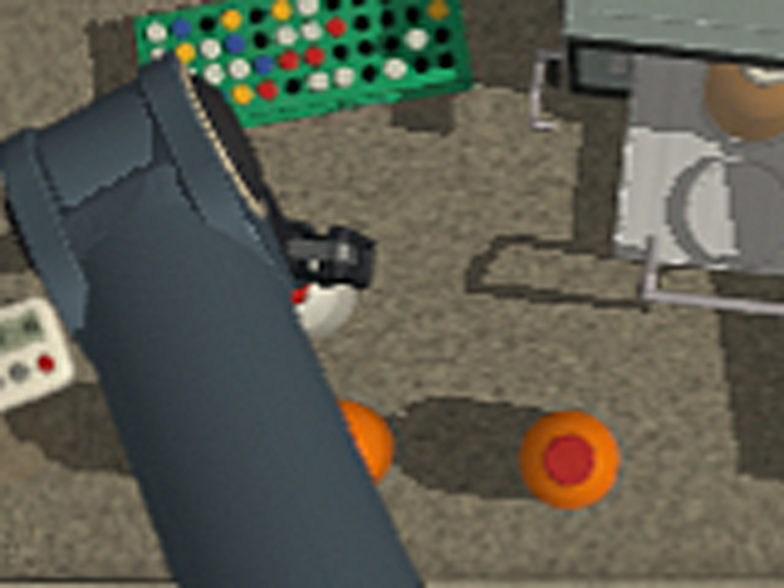

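Emit:
{"api": "carry_out", "payload": {
  "plan": [
    {"travel": [-0.07,0.03,0.9],"rotation": [0,0,0]},
    {"travel": [0,0,0.9],"rotation": [0,0,0]},
    {"travel": [0,0,0.9],"rotation": [0,0,0]},
    {"travel": [0,0,0.9],"rotation": [0,0,0]},
    {"travel": [0,0,0.7],"rotation": [0,0,0]},
    {"travel": [0,0,0.7],"rotation": [0,0,0]},
    {"travel": [0,0,0.7],"rotation": [0,0,0]},
    {"travel": [0,0,0],"rotation": [0,0,0]}
  ]
}}

```text
time_s: 3.1
position: [0.4927, 0.2347, 0.0578]
tcp_rot: [-3.136, 0.003, 1.461]
wrist_force: [-0.5, -1.1, -1.0]
opening: 0.0856
```

Run:
```python
from h import *
s=state();print(s['position'],s['wrist_force'],to([.495,.235,.060]))
im=camera("side");crop(im,220,80,370,230,4,"pics/s5.png")
```

```text
[0.49265783 0.23469014 0.05782122] [-0.53610888 -1.11643789 -1.02126394] [ 0.019  0.076 -0.073]
```

View pics/s5.png

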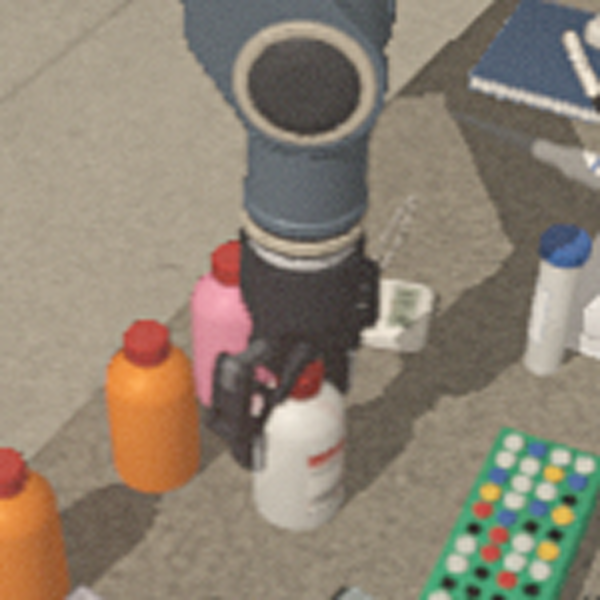

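Run:
```python
from h import *
s=state();M=R.from_euler('xyz',s['tcp_rot']).as_matrix()
for dx in(-.0425,.0425,-.057):
    for dz in (0,-.013): print(dx,dz,proj("side",s['position']+M@np.array([dx,0,dz])))
print(proj("side",[[.495,.235,.125],[.495,.235,0]]))
```

```text
-0.0425 0 [[283.0977365  198.78304366]]
-0.0425 -0.013 [[283.16379352 195.3775707 ]]
0.0425 0 [[302.95376119 180.94928717]]
0.0425 -0.013 [[303.18845536 177.52356125]]
-0.057 0 [[279.55025161 201.97000374]]
-0.057 -0.013 [[279.58444678 198.56995005]]
[[294.32066589 171.92665861]
 [292.94930847 204.7284707 ]]
```

Emit:
{"api": "carry_out", "payload": {
  "plan": [
    {"travel": [0,0.07,-0.05],"rotation": [0,0,0]},
    {"travel": [0,0,0],"rotation": [0,0,0]},
    {"travel": [0,0,0],"rotation": [0,0,0]},
    {"travel": [0,0,0],"rotation": [0,0,0]},
    {"travel": [0,0,0],"rotation": [0,0,0]},
    {"travel": [0,0,0],"rotation": [0,0,0]}
  ],
  "hand": 1,
  "force": 30
}}

```text
time_s: 3.75
position: [0.499, 0.2347, 0.0637]
tcp_rot: [3.139, -0.003, 1.458]
wrist_force: [-0.2, 1.1, 6.7]
opening: 0.0574
```

Emit:
{"api": "carry_out", "payload": {
  "plan": [
    {"travel": [0,0,0],"rotation": [0,0,0]},
    {"travel": [0,0,0],"rotation": [0,0,0]},
    {"travel": [0,0,0],"rotation": [0,0,0]}
  ]
}}

```text
time_s: 4.05
position: [0.499, 0.2347, 0.0637]
tcp_rot: [3.139, -0.003, 1.458]
wrist_force: [0.0, 1.0, 6.3]
opening: 0.0577
```

Run:
```python
from h import *
s=state();print(s['position'],s['wrist_force'],s['opening'],s['tcp_rot'])
im=camera("side");crop(im,220,80,370,230,4,"pics/s6.png")
```

```text
[0.49895686 0.23471408 0.0636856 ] [0.04647419 0.96755068 6.2524778 ] 0.057730808061293964 [ 3.13866654e+00 -2.75007368e-03  1.45790397e+00]
```

View pics/s6.png

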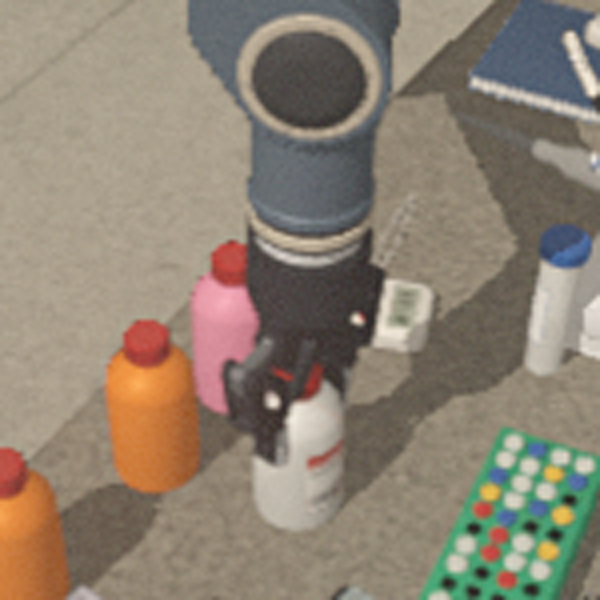

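Emit:
{"api": "carry_out", "payload": {
  "plan": [
    {"travel": [0,0,-0.2],"rotation": [0,0,0]},
    {"travel": [0,0,-0.2],"rotation": [0,0,0]},
    {"travel": [0,0,-0.2],"rotation": [0,0,0]},
    {"travel": [0,0,0],"rotation": [0,0,0]},
    {"travel": [0,0,0],"rotation": [0,0,0]},
    {"travel": [0,0,0],"rotation": [0,0,0]}
  ]
}}

```text
time_s: 4.7
position: [0.4974, 0.2335, 0.0796]
tcp_rot: [-3.141, 0.0, 1.458]
wrist_force: [-0.1, -0.5, -1.6]
opening: 0.0576
```

Run:
```python
from h import *
s=state();print(s['position'],s['wrist_force'],s['opening'],s['tcp_rot'],s['moment'])
im=camera("side");crop(im,220,80,370,230,4,"pics/s7.png")
```

```text
[0.49740905 0.23351856 0.07956135] [-0.07216574 -0.51867974 -1.58093574] 0.057582718338696944 [-3.14109561e+00  2.97031237e-04  1.45786171e+00] [0.00926322 0.0512198  0.01641014]
```

View pics/s7.png

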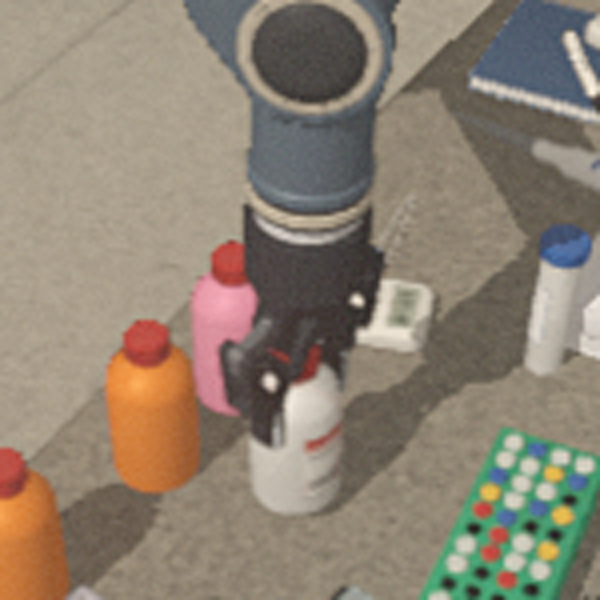

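Run:
```python
from h import *
T=lambda x,y:[285+x/10-.45,185+y/10-.45]
S=lambda x,y:[195+x/8-.44,220+y/8-.44]
y=-.113;X=np.array([np.cos(y),np.sin(y)]);Y=np.array([-X[1],X[0]]);W=np.array([.546,-.0433])
for n,a,b in(("knee?L",S(460,160),T(180,510)),("footL",S(475,320),T(180,437)),("kneeR",S(182,410),T(555,548)),("footR",S(210,560),T(553,475))):
    p,r=tri(a,b);print(n,p,r,(p[:2]-W)@X,(p[:2]-W)@Y)
print(to([.546,-.0433,.25]))
```

```text
knee?L [0.50633336 0.02053867 0.08537528] 0.013977583357433992 -0.04661208454782684 0.05895873328933394
footL [0.52681037 0.01226019 0.03329854] 0.0058948692347947015 -0.025332188963682133 0.05304202652979401
kneeR [ 0.49311995 -0.09082498  0.08588377] 0.012993941528340287 -0.04718389649386292 -0.05318461607950489
footR [ 0.51430055 -0.10075775  0.04243484] 0.0019096023808840886 -0.02501836584107096 -0.060665719156369924
[-8.99   2.646 -5.683]
```

Emit:
{"api": "carry_out", "payload": {
  "plan": [
    {"travel": [0,0,-0.5],"rotation": [0,0,0]},
    {"travel": [0,0,-0.8],"rotation": [0,0,0]},
    {"travel": [0,0,-0.9],"rotation": [0,0,0]},
    {"travel": [0,0,-0.9],"rotation": [0,0,0]},
    {"travel": [-0.3,0.1,-0.9],"rotation": [0,0,0]},
    {"travel": [-0.6,0.2,-0.9],"rotation": [0,0,0]},
    {"travel": [-0.8,0.24,-0.6],"rotation": [0,0,0]},
    {"travel": [-0.8,0.24,-0.2],"rotation": [0,0,0]}
  ]
}}

```text
time_s: 5.55
position: [0.5134, 0.1561, 0.2529]
tcp_rot: [3.138, -0.002, 1.459]
wrist_force: [0.2, -0.5, -2.9]
opening: 0.0576
```

Emit:
{"api": "carry_out", "payload": {
  "plan": [
    {"travel": [-0.8,0.24,0],"rotation": [0,0,0]},
    {"travel": [-0.8,0.24,0],"rotation": [0,0,0]},
    {"travel": [-0.8,0.24,0],"rotation": [0,0,0]},
    {"travel": [-0.8,0.24,0],"rotation": [0,0,0]},
    {"travel": [-0.8,0.24,0],"rotation": [0,0,0]},
    {"travel": [-0.8,0.24,0],"rotation": [0,0,0]},
    {"travel": [-0.6,0.2,0],"rotation": [0,0,0]},
    {"travel": [-0.4,0.1,0],"rotation": [0,0,0]}
  ]
}}

```text
time_s: 6.35
position: [0.5446, -0.0241, 0.2504]
tcp_rot: [-3.141, 0.001, 1.456]
wrist_force: [-0.2, -0.6, -2.4]
opening: 0.0576
```

Emit:
{"api": "carry_out", "payload": {
  "plan": [
    {"travel": [-0.2,0.1,0],"rotation": [0,0,0]},
    {"travel": [0,0,0],"rotation": [0,0,0]},
    {"travel": [0,0,0],"rotation": [0,0,0]}
  ]
}}

```text
time_s: 6.65
position: [0.547, -0.0274, 0.2506]
tcp_rot: [-3.141, -0.001, 1.459]
wrist_force: [-0.2, 0.4, -0.8]
opening: 0.0574
```

Run:
```python
from h import *
s=state();print(s['time_s'],s['position'],s['wrist_force'],s['opening'],s['tcp_rot'],to([.546,-.0433,.25]))
im=camera("side");cv2.imwrite("pics/s8.png",im)
im=camera("top");cv2.imwrite("pics/t8.png",im);crop(im,230,130,390,250,4.9,"pics/t8c.png")
```

```text
6.65 [ 0.54695098 -0.0273773   0.25059844] [-0.24235738  0.37580606 -0.80037916] 0.057354658668669296 [-3.14105173e+00 -7.39233196e-04  1.45927717e+00] [-0.531  0.028  0.02 ]
```

View pics/s8.png

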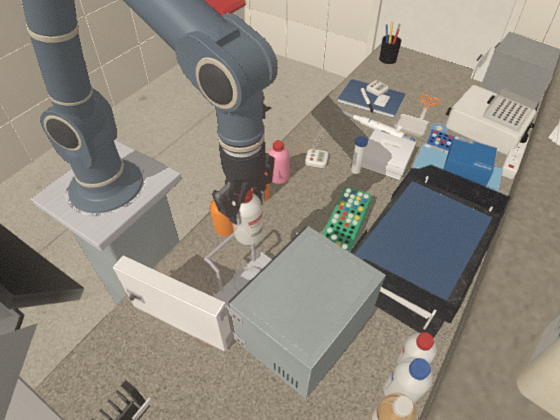

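View pics/t8c.png

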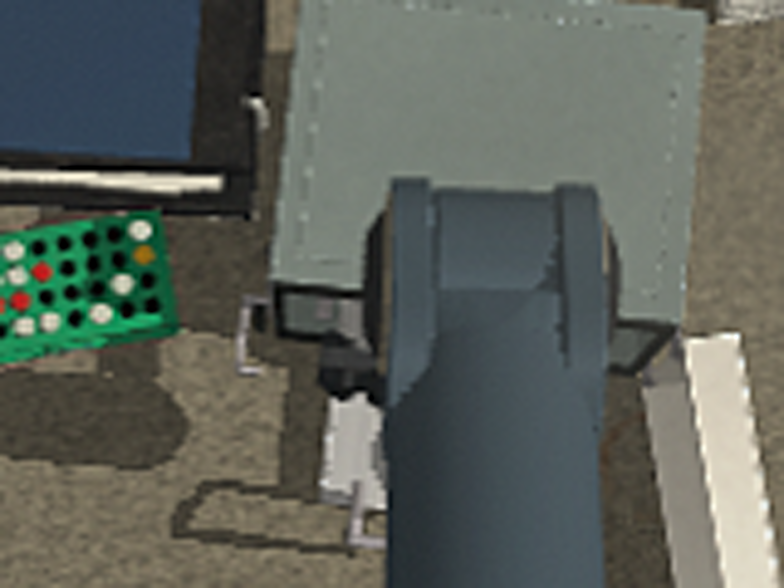

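Run:
```python
from h import *
t=cv2.imread("pics/top0.png")
print(plane("top",[[227.47,237.08]],.122),plane("side",[[294.13,173.17]],.119))
s0=cv2.imread("pics/side0.png");s8=cv2.imread("pics/s8.png")
crop(s0,265,160,325,220,12,"pics/a.png");crop(s8,205,180,285,260,9,"pics/b.png")
crop(t,210,220,250,255,18,"pics/c.png")
```

```text
[[0.49511197 0.2352179  0.122     ]] [[0.49385757 0.2362631  0.119     ]]
```

View pics/a.png

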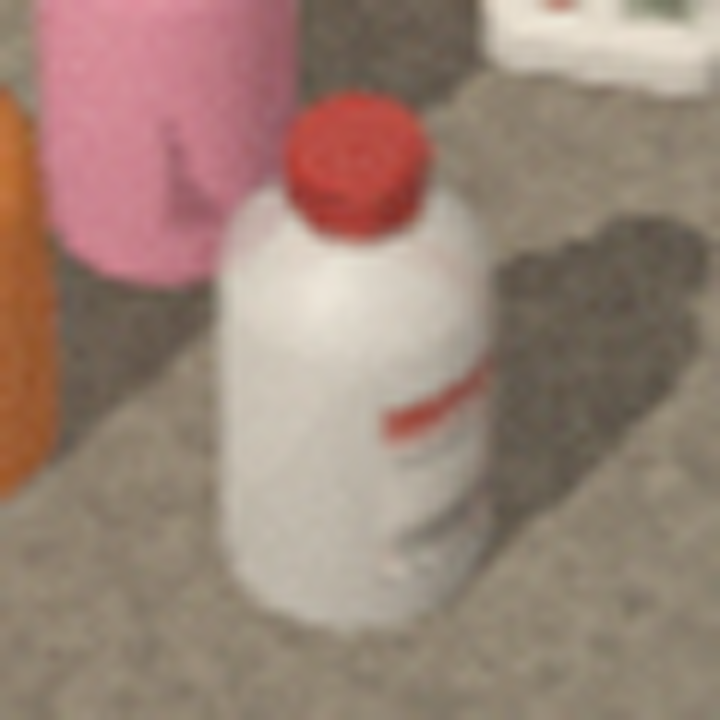

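View pics/b.png

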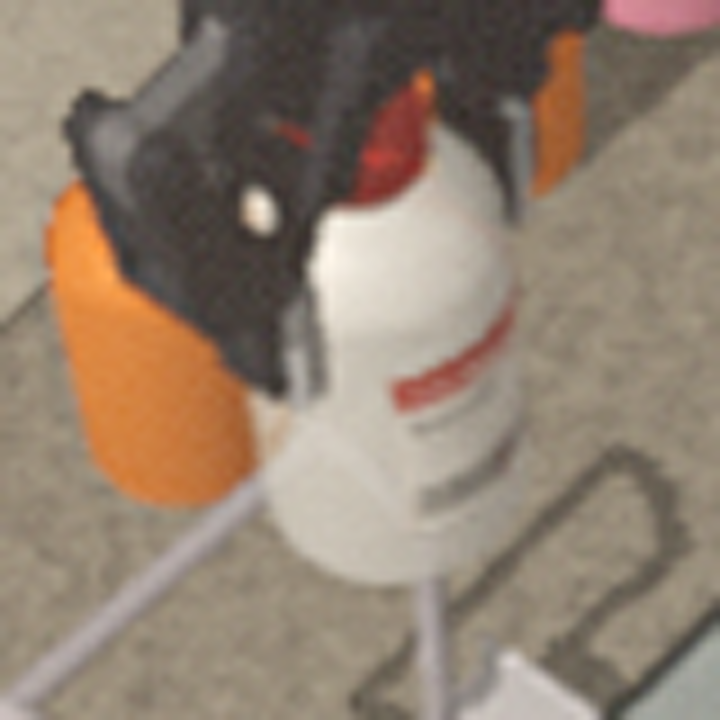

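View pics/c.png

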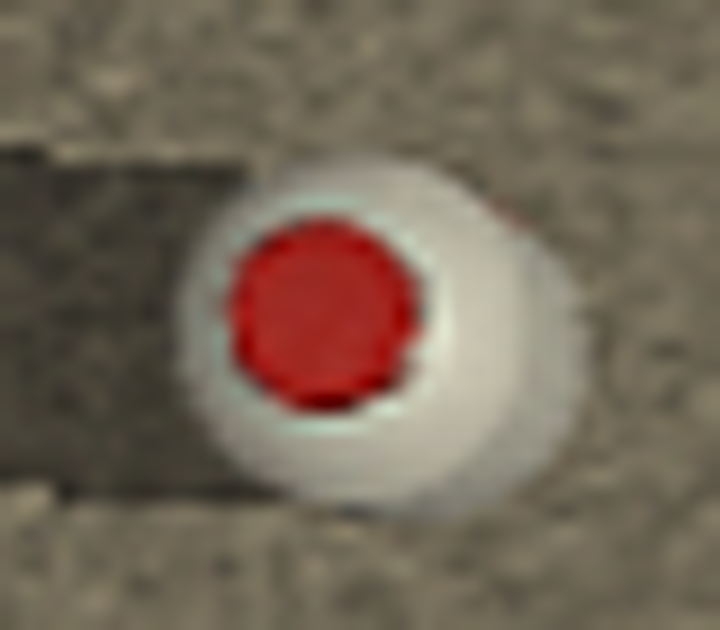

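Run:
```python
from h import *
s=state();p=s['position']
X=np.array([.9936,-.1126,0])
def edges(c,z0,r=.03):
    a=np.linspace(0,2*np.pi,73)
    out=[]
    for z in(z0,z0+.085):
        P=np.c_[c[0]+r*np.cos(a),c[1]+r*np.sin(a),np.full(73,z)];out.append(proj("side",P))
    return [ (o[:,0].min().round(2),o[:,0].max().round(2),o[:,1].max().round(2)) for o in out]
print("pre obs", 265+220/12-.46,265+497/12-.46, 160+630/12-.46)
print(edges([.495,.235],0.),edges([.499,.235],0.))
print("now obs",205+268/9-.44,205+521/9-.44,180+583/9-.44)
for d in(-.006,-.004,-.002,0,.002):
    c=p+X*d;print(d,edges(c,p[2]-.0637))
```

```text
pre obs 282.87333333333333 305.9566666666667 212.04
[(np.float64(282.07), np.float64(303.83), np.float64(213.0)), (np.float64(282.34), np.float64(305.38), np.float64(191.4))] [(np.float64(283.29), np.float64(305.08), np.float64(213.62)), (np.float64(283.64), np.float64(306.7), np.float64(192.02))]
now obs 234.33777777777777 262.4488888888889 244.33777777777777
-0.006 [(np.float64(232.06), np.float64(261.48), np.float64(244.99)), (np.float64(228.38), np.float64(260.19), np.float64(217.65))]
-0.004 [(np.float64(232.77), np.float64(262.22), np.float64(245.51)), (np.float64(229.14), np.float64(260.98), np.float64(218.19))]
-0.002 [(np.float64(233.48), np.float64(262.96), np.float64(246.03)), (np.float64(229.91), np.float64(261.78), np.float64(218.72))]
0 [(np.float64(234.2), np.float64(263.7), np.float64(246.55)), (np.float64(230.67), np.float64(262.58), np.float64(219.26))]
0.002 [(np.float64(234.91), np.float64(264.44), np.float64(247.07)), (np.float64(231.44), np.float64(263.38), np.float64(219.8))]
```

Run:
```python
from h import *
print(to([.5494,-.0437,.110]))
```

```text
[-0.539  0.144  4.689]
```

Emit:
{"api": "carry_out", "payload": {
  "plan": [
    {"travel": [-0.27,0.07,0],"rotation": [0,0,0]},
    {"travel": [-0.27,0.07,0.3],"rotation": [0,0,0]},
    {"travel": [0,0,0.7],"rotation": [0,0,0]},
    {"travel": [0,0,0.8],"rotation": [0,0,0]},
    {"travel": [0,0,0.8],"rotation": [0,0,0]},
    {"travel": [0,0,0.8],"rotation": [0,0,0]},
    {"travel": [0,0,0.6],"rotation": [0,0,0]},
    {"travel": [0,0,0.3],"rotation": [0,0,0]}
  ]
}}

```text
time_s: 7.55
position: [0.548, -0.0459, 0.1195]
tcp_rot: [-3.138, 0.001, 1.457]
wrist_force: [0.2, 1.2, -2.1]
opening: 0.0574
```

Emit:
{"api": "carry_out", "payload": {
  "plan": [
    {"travel": [0,0,0.2],"rotation": [0,0,0]},
    {"travel": [0,0,0],"rotation": [0,0,0]},
    {"travel": [0,0,0],"rotation": [0,0,0]}
  ]
}}

```text
time_s: 7.85
position: [0.55, -0.0453, 0.1164]
tcp_rot: [3.14, -0.0, 1.458]
wrist_force: [0.8, -0.5, -1.8]
opening: 0.0577
```

Run:
```python
from h import *
s=state();print(s['time_s'],s['position'],s['wrist_force'],s['opening'],s['tcp_rot'],to([.5494,-.0437,.110]))
im=camera("side");cv2.imwrite("pics/s9.png",im);crop(im,190,190,290,290,7,"pics/s9c.png")
im=camera("top");cv2.imwrite("pics/t9.png",im);crop(im,270,170,370,250,7,"pics/t9c.png")
```

```text
7.85 [ 0.54996892 -0.04532883  0.11642833] [ 0.80528868 -0.45319614 -1.81469937] 0.05766865138774068 [ 3.14021736e+00 -1.66429411e-04  1.45777224e+00] [ 0.052 -0.025  0.214]
```

View pics/s9c.png

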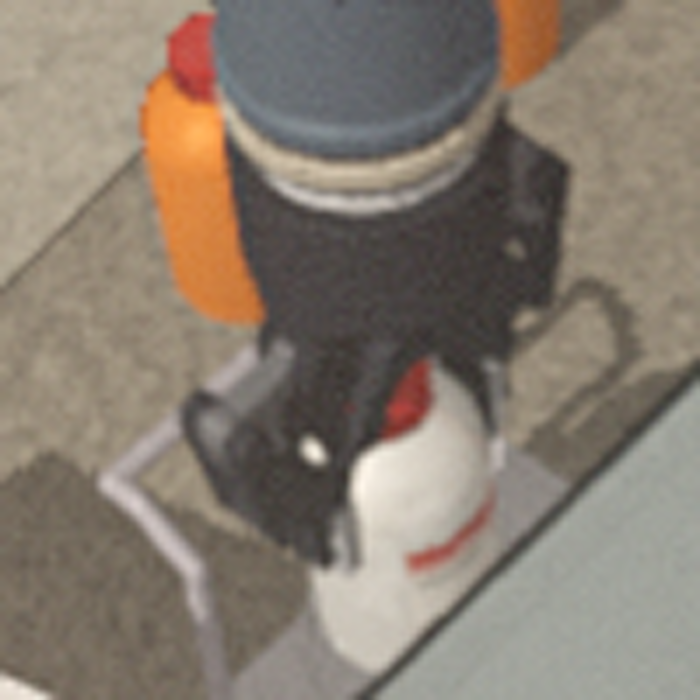

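View pics/t9c.png

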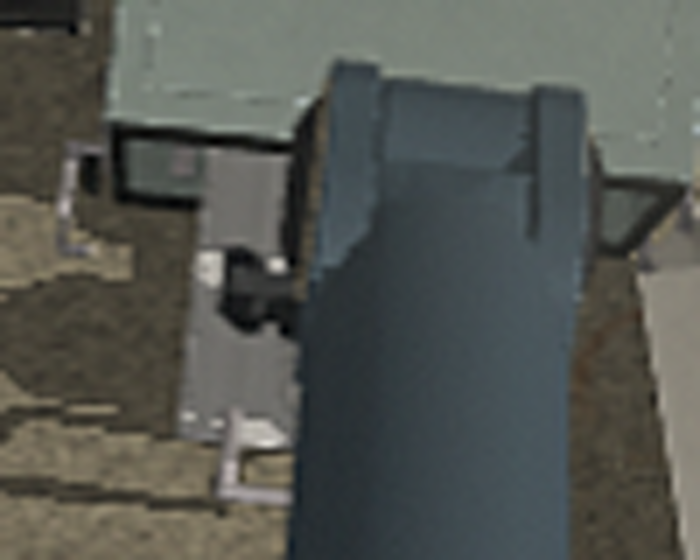

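Emit:
{"api": "carry_out", "payload": {
  "plan": [
    {"travel": [0.05,-0.01,0],"rotation": [0,0,0]},
    {"travel": [0,0,0.2],"rotation": [0,0,0]},
    {"travel": [0,0,0.2],"rotation": [0,0,0]},
    {"travel": [0,0,0.1],"rotation": [0,0,0]},
    {"travel": [0,0,0],"rotation": [0,0,0]},
    {"travel": [0,0,0],"rotation": [0,0,0]}
  ]
}}

```text
time_s: 8.55
position: [0.5492, -0.0437, 0.1006]
tcp_rot: [-3.141, 0.0, 1.458]
wrist_force: [0.5, 0.2, -1.3]
opening: 0.0577
```

Run:
```python
from h import *
s=state();print(s['time_s'],s['position'],s['wrist_force'],s['opening'],s['tcp_rot'],to([.5494,-.0437,.083]))
```

```text
8.55 [ 0.54919943 -0.04366277  0.10057261] [ 0.53429321  0.15597372 -1.28604556] 0.05767853245395539 [-3.14122713e+00  4.84832691e-05  1.45782332e+00] [-0.     0.007  0.586]
```

Position is right on target. Lower gently towards the rim height and watch the force.

Emit:
{"api": "carry_out", "payload": {
  "plan": [
    {"travel": [0,0,0.1],"rotation": [0,0,0]},
    {"travel": [0,0,0.1],"rotation": [0,0,0]},
    {"travel": [0,0,0.1],"rotation": [0,0,0]},
    {"travel": [0,0,0],"rotation": [0,0,0]},
    {"travel": [0,0,0],"rotation": [0,0,0]}
  ]
}}

```text
time_s: 9.05
position: [0.5492, -0.0436, 0.0916]
tcp_rot: [-3.141, -0.0, 1.458]
wrist_force: [-0.0, -0.2, -1.5]
opening: 0.0579
```

Emit:
{"api": "carry_out", "payload": {
  "plan": [
    {"travel": [0,0,0.1],"rotation": [0,0,0]},
    {"travel": [0,0,0.1],"rotation": [0,0,0]},
    {"travel": [0,0,0],"rotation": [0,0,0]},
    {"travel": [0,0,0],"rotation": [0,0,0]}
  ]
}}

```text
time_s: 9.45
position: [0.5492, -0.0436, 0.0856]
tcp_rot: [-3.141, -0.0, 1.458]
wrist_force: [-0.3, -0.1, -2.3]
opening: 0.0577
```

Emit:
{"api": "carry_out", "payload": {
  "plan": [
    {"travel": [0,0,0.06],"rotation": [0,0,0]},
    {"travel": [0,0,0.06],"rotation": [0,0,0]},
    {"travel": [0,0,0],"rotation": [0,0,0]},
    {"travel": [0,0,0],"rotation": [0,0,0]}
  ]
}}

```text
time_s: 9.85
position: [0.5497, -0.0436, 0.0826]
tcp_rot: [3.141, -0.0, 1.458]
wrist_force: [-0.3, 0.3, 2.7]
opening: 0.0579
```

Run:
```python
from h import *
s=state();print(s['time_s'],s['position'],s['wrist_force'],s['opening'],s['tcp_rot'],s['moment'])
im=camera("side");cv2.imwrite("pics/s10.png",im);crop(im,190,200,290,290,7,"pics/s10c.png")
```

```text
9.85 [ 0.54968824 -0.0436053   0.08264243] [-0.26832217  0.3236016   2.72950695] 0.057869172205976344 [ 3.14065698e+00 -2.48348206e-04  1.45789981e+00] [-0.00516406  0.13039357 -0.07476379]
```

View pics/s10c.png

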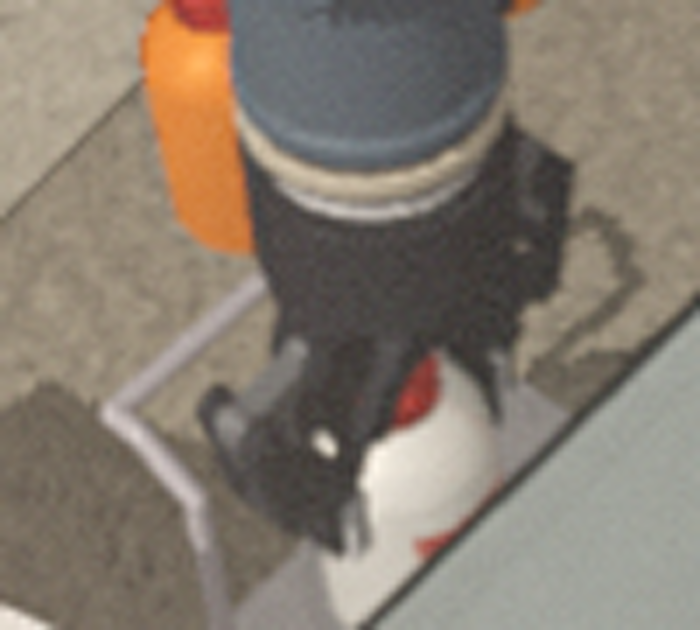

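Emit:
{"api": "carry_out", "payload": {
  "plan": [
    {"travel": [0,0,0],"rotation": [0,0,0]},
    {"travel": [0,0,0],"rotation": [0,0,0]},
    {"travel": [0,0,0],"rotation": [0,0,0]},
    {"travel": [0,0,0],"rotation": [0,0,0]},
    {"travel": [0,0,0],"rotation": [0,0,0]}
  ],
  "hand": 0
}}

```text
time_s: 10.4
position: [0.5492, -0.0436, 0.0821]
tcp_rot: [-3.141, -0.0, 1.458]
wrist_force: [-0.1, -0.0, 0.0]
opening: 0.0855
```

Emit:
{"api": "carry_out", "payload": {
  "plan": [
    {"travel": [0,0,-0.2],"rotation": [0,0,0]},
    {"travel": [0,0,-0.5],"rotation": [0,0,0]},
    {"travel": [0,0,-0.9],"rotation": [0,0,0]},
    {"travel": [0,0,-0.9],"rotation": [0,0,0]},
    {"travel": [0,0,-0.9],"rotation": [0,0,0]},
    {"travel": [0,0,-0.9],"rotation": [0,0,0]},
    {"travel": [0,0,-0.5],"rotation": [0,0,0]},
    {"travel": [0,0,0],"rotation": [0,0,0]}
  ]
}}

```text
time_s: 11.2
position: [0.5508, -0.0438, 0.229]
tcp_rot: [3.136, -0.001, 1.458]
wrist_force: [0.1, -0.7, 0.4]
opening: 0.0854
```

Run:
```python
from h import *
s=state();print(s['time_s'],s['position'],s['wrist_force'],s['opening'],s['tcp_rot'],s['moment'])
im=camera("side");cv2.imwrite("pics/s11.png",im);crop(im,140,80,320,290,3,"pics/s11c.png")
```

```text
11.2 [ 0.55079148 -0.04381081  0.22903306] [ 0.07934764 -0.73429314  0.35275929] 0.08540261503902219 [ 3.13593174e+00 -1.03030837e-03  1.45780283e+00] [-0.03207927 -0.03842851 -0.02001571]
```

View pics/s11c.png

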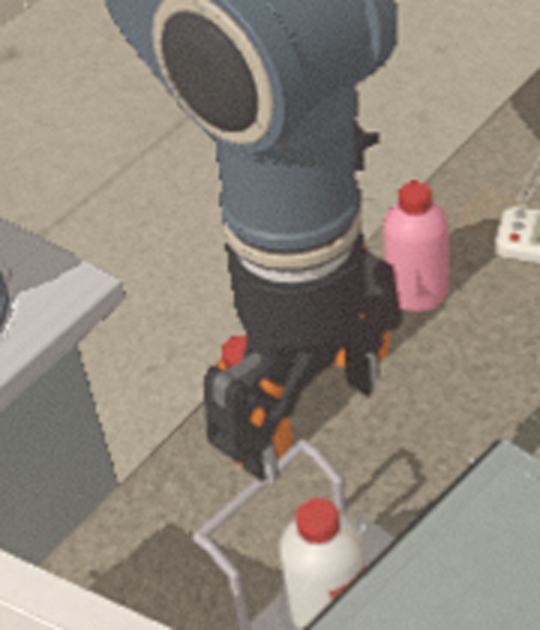

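Run:
```python
from h import *
s=state();print(np.round(s['joints'],3)); print(to([.4456,-.0323,.229]))
```

```text
[-0.23   0.271  0.286  1.85  -0.089  1.03   1.549]
[-0.015 -3.49  -0.068]
```

Emit:
{"api": "carry_out", "payload": {
  "plan": [
    {"travel": [0,-0.5,0],"rotation": [0,0,0]},
    {"travel": [0,-0.8,0],"rotation": [0,0,0]},
    {"travel": [0,-0.8,0],"rotation": [0,0,0]},
    {"travel": [0,-0.8,0],"rotation": [0,0,0]},
    {"travel": [0,-0.6,0],"rotation": [0,0,0]},
    {"travel": [0,0,0],"rotation": [0,0,0]},
    {"travel": [0,0,0],"rotation": [0,0,0]}
  ],
  "hand": 1
}}

```text
time_s: 11.95
position: [0.4448, -0.0317, 0.2257]
tcp_rot: [-3.141, 0.0, 1.458]
wrist_force: [0.2, 0.9, 0.7]
opening: -0.0002
```

Run:
```python
from h import *
s=state();print(s['time_s'],s['position'],np.round(s['joints'],3),s['opening']); print(to([.4456,-.0323,.107]))
im=camera("side");cv2.imwrite("pics/s12.png",im);
im=camera("top");cv2.imwrite("pics/t12.png",im);
crop(im,250,160,400,290,5,"pics/t12c.png")
```

```text
11.95 [ 0.44483572 -0.03174183  0.22565092] [-0.277  0.092  0.273  2.069 -0.03   0.985  1.47 ] -0.00019248717363784884
[-0.016  0.029  3.955]
```

View pics/s12.png

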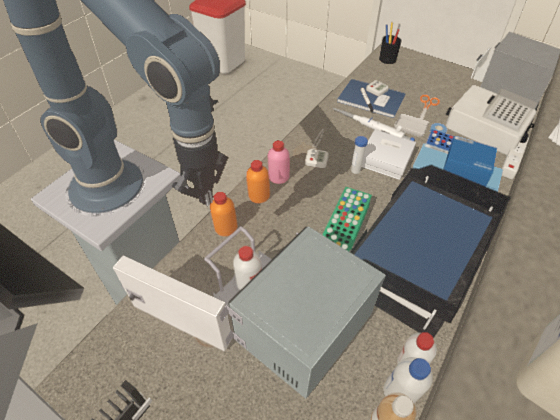

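View pics/t12c.png

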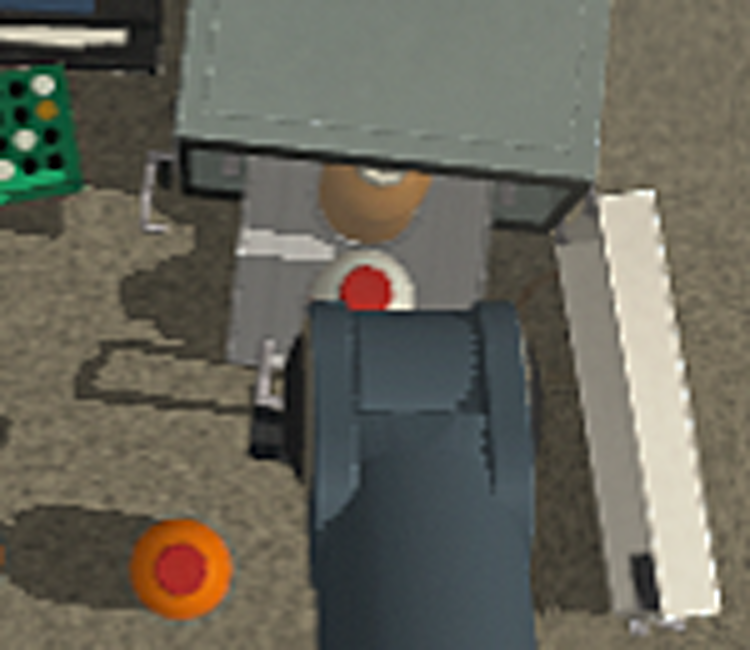

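Emit:
{"api": "carry_out", "payload": {
  "plan": [
    {"travel": [0,0,0.5],"rotation": [0,0,0]},
    {"travel": [0,0,0.8],"rotation": [0,0,0]},
    {"travel": [0,0,0.8],"rotation": [0,0,0]},
    {"travel": [0,0,0.8],"rotation": [0,0,0]},
    {"travel": [0,0,0.6],"rotation": [0,0,0]},
    {"travel": [0,0,0.35],"rotation": [0,0,0]},
    {"travel": [0,0,0],"rotation": [0,0,0]},
    {"travel": [0,0,0],"rotation": [0,0,0]}
  ]
}}

```text
time_s: 12.85
position: [0.4456, -0.0319, 0.1109]
tcp_rot: [3.141, 0.0, 1.458]
wrist_force: [0.2, -0.1, 0.5]
opening: 0.0001
```

Run:
```python
from h import *
s=state();print(s['time_s'],s['position'],s['wrist_force'],np.round(s['joints'],3),s['opening']); print(to([.4456,-.0323,.107]))
im=camera("side");crop(im,120,120,300,300,4,"pics/s13.png")
```

```text
12.85 [ 0.44564616 -0.03186504  0.11094056] [ 0.18737406 -0.11383207  0.54989916] [-0.245  0.262  0.258  2.19  -0.103  0.7    1.542] 0.00014124740783370265
[-0.015  0.     0.131]
```

View pics/s13.png

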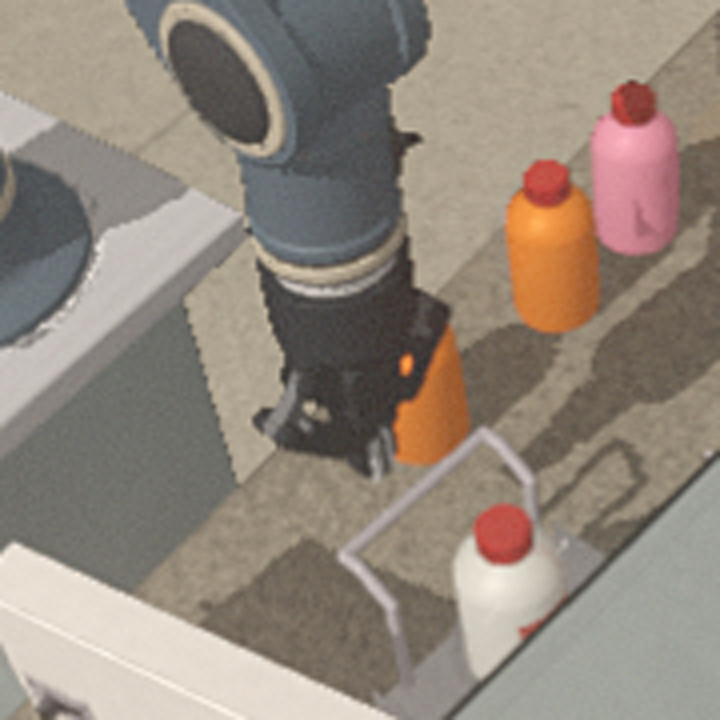

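Emit:
{"api": "carry_out", "payload": {
  "plan": [
    {"travel": [0,0.3,0.1],"rotation": [0,0,0]},
    {"travel": [0,0.3,0],"rotation": [0,0,0]},
    {"travel": [0,0.3,0],"rotation": [0,0,0]},
    {"travel": [0,0.4,0],"rotation": [0,0,0]},
    {"travel": [0,0.4,0],"rotation": [0,0,0]},
    {"travel": [0,0.4,0],"rotation": [0,0,0]},
    {"travel": [0,0.3,0],"rotation": [0,0,0]},
    {"travel": [0,0,0],"rotation": [0,0,0]}
  ]
}}

```text
time_s: 13.7
position: [0.5186, -0.0401, 0.1078]
tcp_rot: [3.139, 0.0, 1.458]
wrist_force: [-0.8, 0.3, 0.5]
opening: -0.0001
```

Run:
```python
from h import *
s=state();p=s['position'];print(s['time_s'],p,s['wrist_force'],"cabx",(p[0]-.6165)*.9936-(p[1]+.0515)*.1126)
im=camera("side");crop(im,120,120,300,300,4,"pics/s14.png")
im=camera("top");crop(im,250,160,400,290,5,"pics/t14c.png")
```

```text
13.7 [ 0.51860093 -0.04011277  0.10775889] [-0.75982251  0.34916322  0.4873421 ] cabx -0.0985547227470145
```

View pics/s14.png

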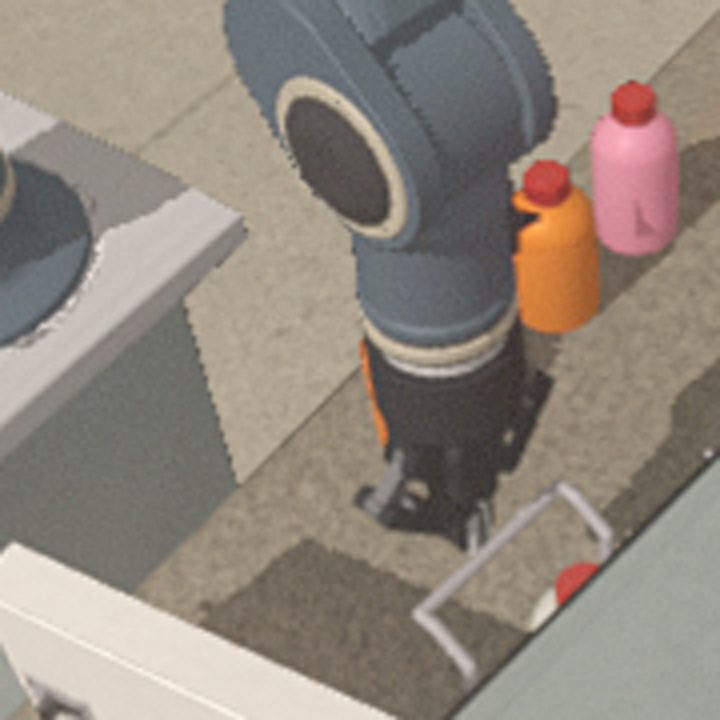

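View pics/t14c.png

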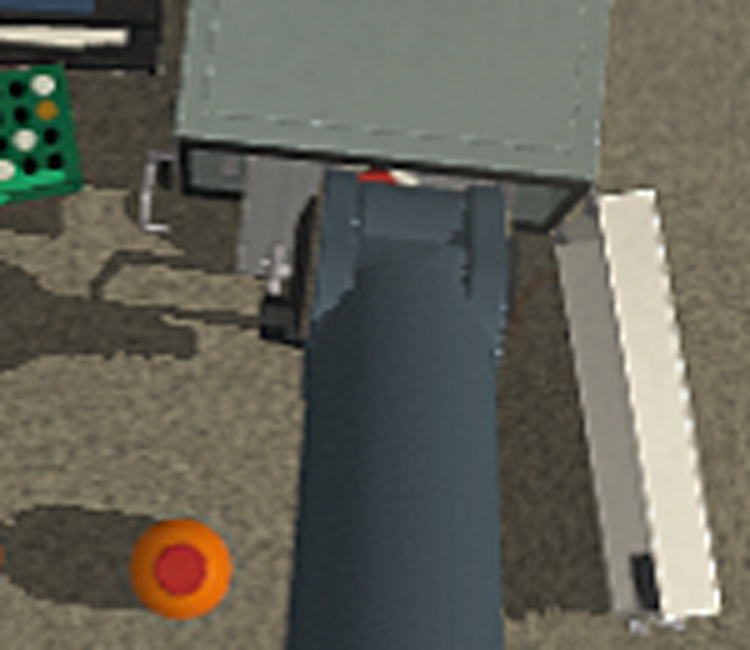

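Emit:
{"api": "carry_out", "payload": {
  "plan": [
    {"travel": [0,0.3,-0.04],"rotation": [0,0,0]},
    {"travel": [0,0.3,0],"rotation": [0,0,0]},
    {"travel": [0,0.3,0],"rotation": [0,0,0]},
    {"travel": [0,0.3,0],"rotation": [0,0,0]},
    {"travel": [0,0.2,0],"rotation": [0,0,0]},
    {"travel": [0,0.2,0],"rotation": [0,0,0]},
    {"travel": [0,0,0],"rotation": [0,0,0]},
    {"travel": [0,0,0],"rotation": [0,0,0]}
  ]
}}

```text
time_s: 14.6
position: [0.565, -0.0452, 0.1092]
tcp_rot: [3.14, -0.0, 1.458]
wrist_force: [-0.9, -0.8, -0.7]
opening: 0.0001
```

Run:
```python
from h import *
s=state();p=s['position'];print(s['time_s'],p,s['wrist_force'],"cabx",(p[0]-.6165)*.9936-(p[1]+.0515)*.1126)
im=camera("side");crop(im,120,120,300,300,4,"pics/s15.png")
```

```text
14.6 [ 0.56496118 -0.04524522  0.10921011] [-0.89415843 -0.84843591 -0.65580575] cabx -0.051913264034417074
```

View pics/s15.png

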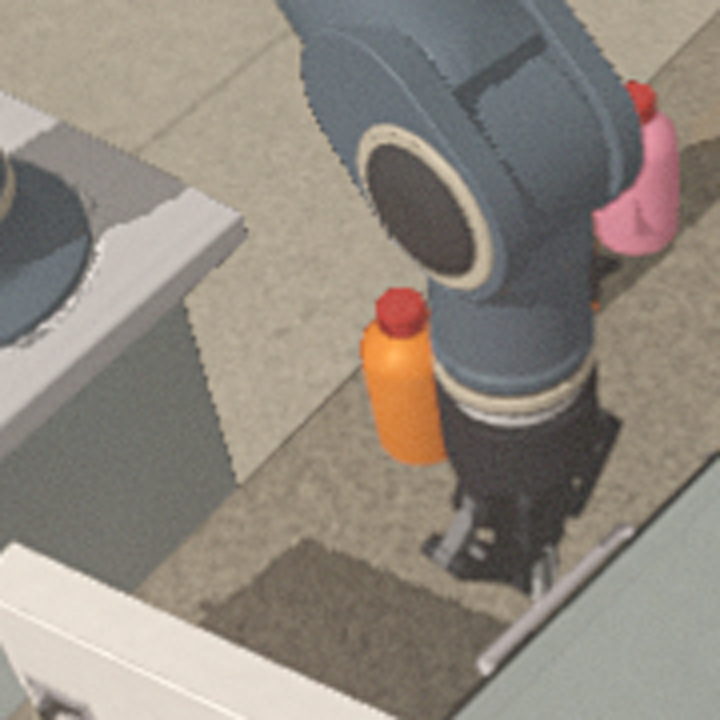

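Emit:
{"api": "carry_out", "payload": {
  "plan": [
    {"travel": [0,0.15,0],"rotation": [0,0,0]},
    {"travel": [0,0.15,0],"rotation": [0,0,0]},
    {"travel": [0,0.1,0],"rotation": [0,0,0]},
    {"travel": [0,0,0],"rotation": [0,0,0]},
    {"travel": [0,0,0],"rotation": [0,0,0]}
  ]
}}

```text
time_s: 15.15
position: [0.5765, -0.0467, 0.1089]
tcp_rot: [3.141, -0.0, 1.458]
wrist_force: [0.6, -0.8, 0.3]
opening: 0.0003
```

Emit:
{"api": "carry_out", "payload": {
  "plan": [
    {"travel": [0,0.1,0],"rotation": [0,0,0]},
    {"travel": [0,0.1,0],"rotation": [0,0,0]},
    {"travel": [0,0,0],"rotation": [0,0,0]},
    {"travel": [0,0,0],"rotation": [0,0,0]}
  ]
}}

```text
time_s: 15.55
position: [0.5798, -0.0471, 0.1086]
tcp_rot: [-3.136, -0.0, 1.458]
wrist_force: [-5.4, 0.8, 4.2]
opening: 0.0
```

Emit:
{"api": "carry_out", "payload": {
  "plan": [
    {"travel": [0,0.1,0],"rotation": [0,0,0]},
    {"travel": [0,0,0],"rotation": [0,0,0]},
    {"travel": [0,0,0],"rotation": [0,0,0]}
  ]
}}

```text
time_s: 15.85
position: [0.5799, -0.0471, 0.1083]
tcp_rot: [-3.13, -0.001, 1.458]
wrist_force: [-12.1, 2.0, 9.4]
opening: -0.0
```

Run:
```python
from h import *
s=state();p=s['position'];print(s['time_s'],p,s['wrist_force'],"cabx",(p[0]-.6165)*.9936-(p[1]+.0515)*.1126)
im=camera("side");cv2.imwrite("pics/s16f.png",im);crop(im,180,180,320,320,5,"pics/s16.png")
im=camera("top");crop(im,250,140,400,270,5,"pics/t16c.png")
# bar expected at home
O=np.array([.6165,-.0515]);X=np.array([.9936,-.1126]);Y=np.array([.1126,.9936])
for y in(.055,-.055): q=O-.022*X+y*Y; print(proj("side",[[q[0],q[1],.115]])[0])
```

```text
15.85 [ 0.57990006 -0.04709888  0.10831898] [-12.10761574   1.97106767   9.39521245] cabx -0.03686127119918774
[279.8110678 255.7016248]
[245.37349531 289.92562044]
```

View pics/s16.png

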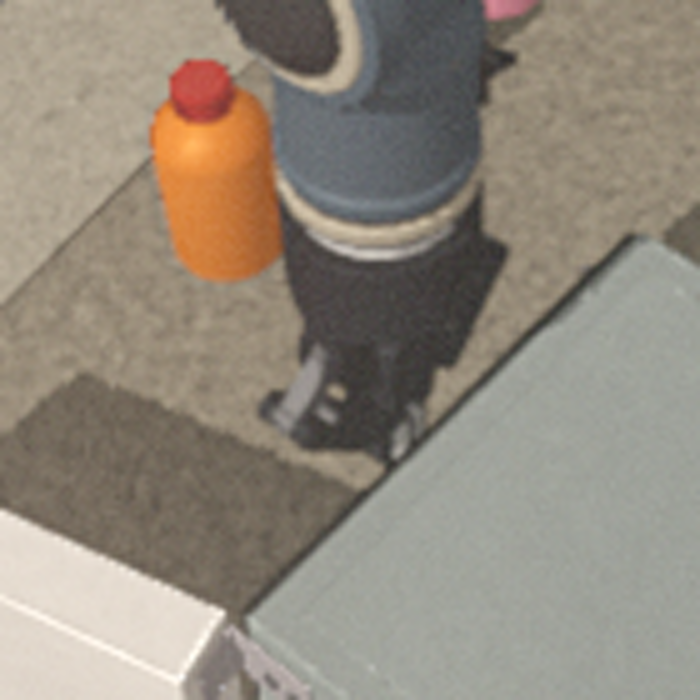

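View pics/t16c.png

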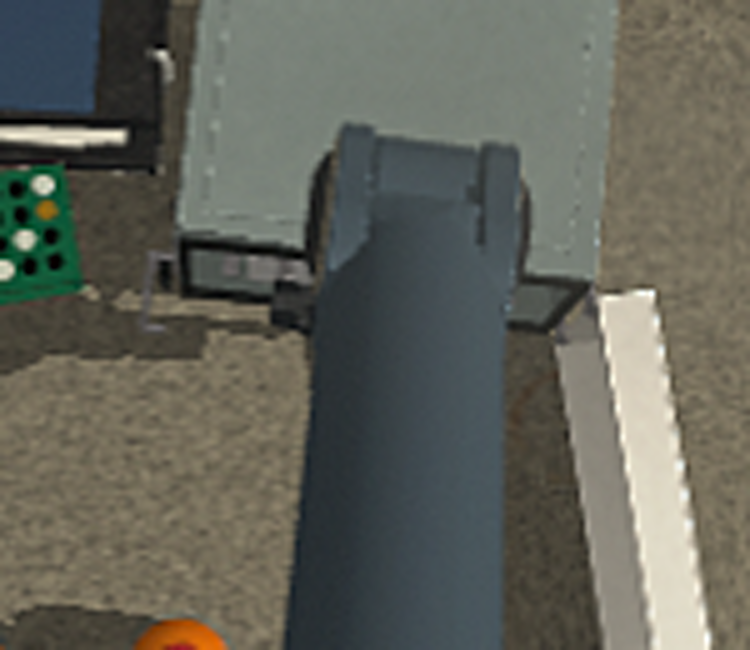

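Emit:
{"api": "carry_out", "payload": {
  "plan": [
    {"travel": [0,-0.3,0],"rotation": [0,0,0]},
    {"travel": [0,-0.5,0],"rotation": [0,0,0]},
    {"travel": [0,-0.8,0],"rotation": [0,0,0]},
    {"travel": [0,-0.8,-0.3],"rotation": [0,0,0]},
    {"travel": [0,-0.8,-0.8],"rotation": [0,0,0]},
    {"travel": [0,-0.6,-0.8],"rotation": [0,0,0]},
    {"travel": [0,0,-0.8],"rotation": [0,0,0]},
    {"travel": [0,0,-0.8],"rotation": [0,0,0]}
  ]
}}

```text
time_s: 16.75
position: [0.4717, -0.0348, 0.2152]
tcp_rot: [3.139, -0.001, 1.458]
wrist_force: [1.3, -0.2, 0.4]
opening: 0.0004
```

Run:
```python
from h import *
s=state();p=s['position'];print(s['time_s'],p,s['wrist_force'],np.round(s['joints'],2))
im=camera("side");cv2.imwrite("pics/s17f.png",im)
im=camera("top");cv2.imwrite("pics/t17f.png",im);crop(im,270,175,380,240,7,"pics/t17c.png")
O=np.array([.6165,-.0515]);X=np.array([.9936,-.1126]);Y=np.array([.1126,.9936])
for y in(.055,-.055): q=O-.022*X+y*Y; print(proj("top",[[q[0],q[1],.115]])[0], (proj("top",[[q[0],q[1],.115]])[0]-[270,175])*7+3)
```

```text
16.75 [ 0.47174942 -0.03478207  0.21517624] [ 1.25064854 -0.17307831  0.40097873] [-0.27  0.15  0.28  2.03 -0.05  0.96  1.5 ]
[305.75030535 200.82835733] [253.25213743 183.79850131]
[342.99461246 204.58361301] [513.96228721 210.08529106]
```

View pics/t17c.png

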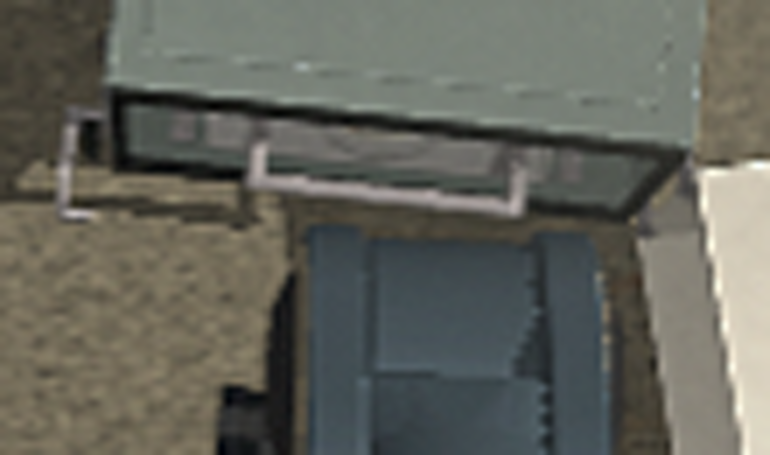

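View pics/s17f.png

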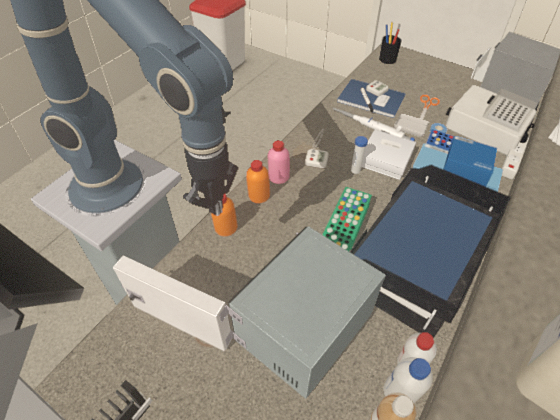

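Emit:
{"api": "carry_out", "payload": {
  "plan": [
    {"travel": [-0.5,0,-0.3],"rotation": [0,0,0]},
    {"travel": [-0.9,0.05,0],"rotation": [0,0,0]},
    {"travel": [-0.9,0.05,0],"rotation": [0,0,0]},
    {"travel": [-0.9,0.05,0],"rotation": [0,0,0]},
    {"travel": [-0.9,0.05,0],"rotation": [0,0,0]},
    {"travel": [-0.9,0.05,0],"rotation": [0,0,0]},
    {"travel": [-0.9,0.05,0],"rotation": [0,0,0]},
    {"travel": [-0.9,0.05,0],"rotation": [0,0,0]}
  ]
}}

```text
time_s: 17.65
position: [0.458, -0.2409, 0.2221]
tcp_rot: [-3.14, 0.0, 1.457]
wrist_force: [0.3, 0.1, -0.3]
opening: -0.0001
```

Emit:
{"api": "carry_out", "payload": {
  "plan": [
    {"travel": [-0.8,0.05,0],"rotation": [0,0,0]},
    {"travel": [-0.6,0,0],"rotation": [0,0,0]},
    {"travel": [0,0,0],"rotation": [0,0,-1]},
    {"travel": [0,0,0],"rotation": [0,0,-1]},
    {"travel": [0,0,0],"rotation": [0,0,-1]},
    {"travel": [0,0,0],"rotation": [0,0,-1]},
    {"travel": [0,0,0],"rotation": [0,0,-1]},
    {"travel": [0,0,0],"rotation": [0,0,-1]}
  ]
}}

```text
time_s: 18.45
position: [0.4548, -0.2817, 0.2219]
tcp_rot: [-3.14, -0.001, 2.089]
wrist_force: [-0.1, -0.5, -0.4]
opening: 0.0001
```

Run:
```python
from h import *
s=state();p=s['position'];print(s['time_s'],p,s['tcp_rot'],s['wrist_force'],np.round(s['joints'],2))
```

```text
18.45 [ 0.45481795 -0.28170506  0.22190857] [-3.13979784e+00 -9.51604888e-04  2.08929287e+00] [-0.14521552 -0.47699782 -0.38767491] [ 0.21  0.25  0.32  1.89 -0.09  1.01  2.66]
```

Emit:
{"api": "carry_out", "payload": {
  "plan": [
    {"travel": [0,0,0],"rotation": [0,0,1]},
    {"travel": [0,0,0],"rotation": [0,0,1]},
    {"travel": [0,0,0],"rotation": [0,0,1]},
    {"travel": [0,0,0],"rotation": [0,0,1]},
    {"travel": [0,0,0],"rotation": [0,0,1]},
    {"travel": [0,0,0],"rotation": [0,0,1]},
    {"travel": [0,0,0],"rotation": [0,0,1]},
    {"travel": [0,0,0],"rotation": [0,0,1]}
  ]
}}

```text
time_s: 19.25
position: [0.4548, -0.2817, 0.222]
tcp_rot: [-3.14, 0.001, 1.243]
wrist_force: [-0.1, -0.4, 0.1]
opening: 0.0001
```

Emit:
{"api": "carry_out", "payload": {
  "plan": [
    {"travel": [0,0,0],"rotation": [0,0,1]},
    {"travel": [0,0,0],"rotation": [0,0,1]},
    {"travel": [0,0,0],"rotation": [0,0,1]},
    {"travel": [0,0,0],"rotation": [0,0,1]},
    {"travel": [0,0,0],"rotation": [0,0,1]},
    {"travel": [0,0,0],"rotation": [0,0,1]},
    {"travel": [0,0,0],"rotation": [0,0,1]},
    {"travel": [0,0,0],"rotation": [0,0,1]}
  ]
}}

```text
time_s: 20.05
position: [0.4548, -0.2817, 0.2221]
tcp_rot: [-3.141, 0.002, 0.405]
wrist_force: [0.3, 1.1, 0.2]
opening: -0.0001
```

Emit:
{"api": "carry_out", "payload": {
  "plan": [
    {"travel": [0,0,0],"rotation": [0,0,1]},
    {"travel": [0,0,0],"rotation": [0,0,1]},
    {"travel": [0,0,0],"rotation": [0,0,0.7]},
    {"travel": [0,0,0],"rotation": [0,0,0]},
    {"travel": [0,0,0],"rotation": [0,0,0]}
  ]
}}

```text
time_s: 20.55
position: [0.4553, -0.2812, 0.2224]
tcp_rot: [-3.142, 0.001, 0.129]
wrist_force: [0.4, -0.6, -0.0]
opening: -0.0001
```

```bash
cat >> h.py <<'E'
H=np.array([.594,-.1697]);PSI=-.113
def doorpt(th,r,m):
    a=PSI+th;xd=np.array([np.cos(a),np.sin(a)]);yd=np.array([-xd[1],xd[0]])
    return H+r*yd-(.034+m)*xd
def indoor(p,th):
    a=PSI+th;xd=np.array([np.cos(a),np.sin(a)]);yd=np.array([-xd[1],xd[0]])
    return (p[:2]-H)@xd,(p[:2]-H)@yd
E
python3 - <<'E'
from h import *
s=state();p=s['position'];print(s['time_s'],p,s['tcp_rot'],s['wrist_force'],np.round(s['joints'],2))
print(indoor(p,1.81),to([*doorpt(1.81,.15,.04),.12]))
im=camera("side");cv2.imwrite("pics/s18f.png",im)
im=camera("top");cv2.imwrite("pics/t18f.png",im)
E
```

```text
20.55 [ 0.45531763 -0.28117658  0.22235599] [-3.14153399e+00  1.19296552e-03  1.28718643e-01] [ 0.44913104 -0.61164355 -0.04557638] [-0.08  0.29  0.68  1.91 -0.21  1.02  0.82]
(np.float64(-0.09313419393111674), np.float64(0.15161085180505093)) [ 0.059 -0.637  3.412]
```

View pics/s18f.png

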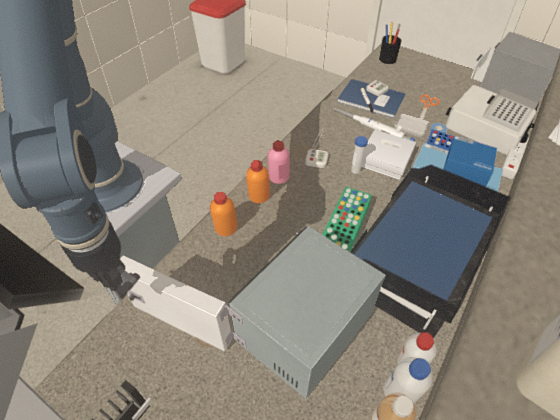

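View pics/t18f.png

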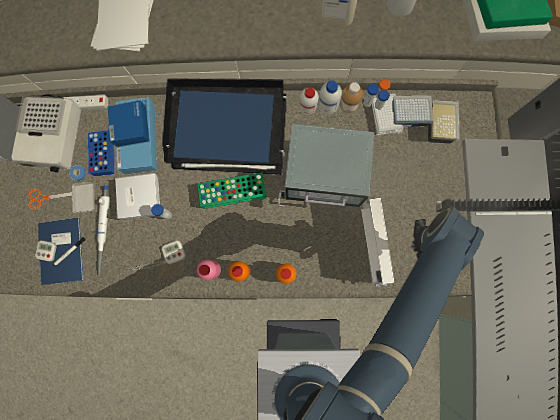

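Run:
```python
from h import *
for z in(0,.2,.4,.6): print(z,plane("top",[[467,212],[437,297],[467,140],[480,240]],z)[:,:2].round(3).tolist())
im=cv2.imread("pics/s18f.png");crop(im,0,150,260,410,2.3,"pics/s18c.png")
im=cv2.imread("pics/t18f.png");crop(im,360,130,560,330,3,"pics/t18c.png")
```

```text
0 [[0.579, -0.521], [0.31, -0.408], [0.822, -0.54], [0.488, -0.559]]
0.2 [[0.55, -0.441], [0.319, -0.345], [0.758, -0.458], [0.472, -0.474]]
0.4 [[0.521, -0.362], [0.328, -0.281], [0.695, -0.375], [0.455, -0.389]]
0.6 [[0.492, -0.282], [0.336, -0.217], [0.632, -0.293], [0.439, -0.304]]
```

View pics/s18c.png

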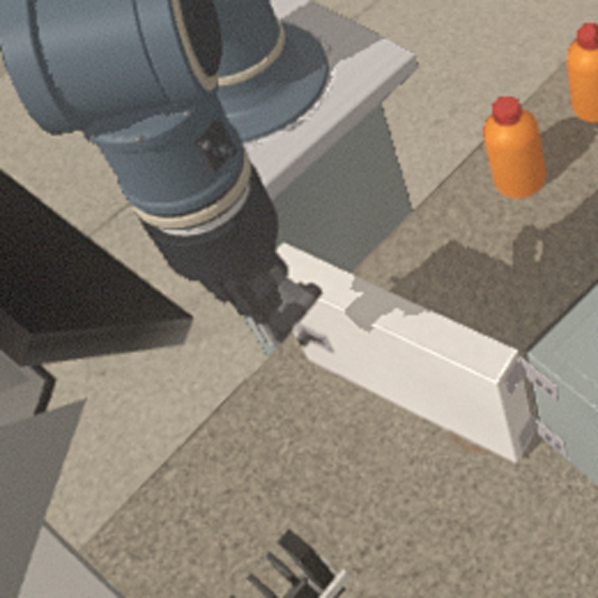

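View pics/t18c.png

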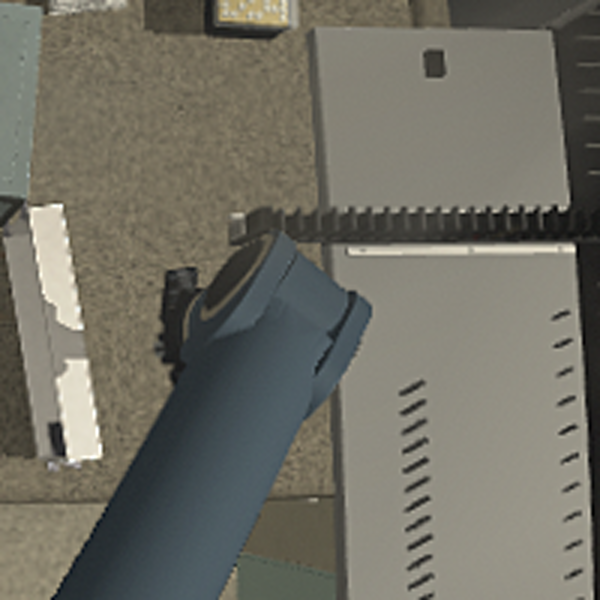

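Run:
```python
from h import *
T=lambda x,y:[360+x/3-.33,130+y/3-.33]
S=lambda x,y:[x/2.3-.3,150+y/2.3-.3]
print(tri(S(340,578),T(238,228)))
print(tri(S(285,540),T(232,216)))
# hypothesis: black panel corner vs various top corners
for t in ([338,30],[345,590],[240,560],[335,500],[345,245]):
    print(t,tri(S(190,320),T(*t)))
print(proj("side",[[.455,-.281,.222]]),proj("top",[[.455,-.281,.222]]))
```

```text
(array([ 0.58173186, -0.3808845 ,  0.13281352]), np.float64(0.00791613299511317))
(array([ 0.57219416, -0.37201555,  0.1992195 ]), np.float64(0.03325333429973891))
[338, 30] (array([ 0.64379173, -0.35181555,  0.53642214]), np.float64(0.04469890589034871))
[345, 590] (array([ 0.29895412, -0.3661813 ,  0.21330007]), np.float64(0.18357806572335678))
[240, 560] (array([ 0.28974214, -0.32843889,  0.14306681]), np.float64(0.09397562669790427))
[335, 500] (array([ 0.36070066, -0.36148379,  0.25858724]), np.float64(0.13142547185430628))
[345, 245] (array([ 0.52751846, -0.35902369,  0.41819659]), np.float64(0.030477812819144485))
[[120.23663209 295.50406618]] [[414.4342883  246.56505552]]
```

Emit:
{"api": "carry_out", "payload": {
  "plan": [
    {"travel": [0.06,-0.5,0],"rotation": [0,0,0]},
    {"travel": [0,-0.5,0.3],"rotation": [0,0,0]},
    {"travel": [0,0,0.5],"rotation": [0,0,0]},
    {"travel": [0,0,0.6],"rotation": [0,0,0]},
    {"travel": [0,0,0.6],"rotation": [0,0,0]},
    {"travel": [0,0,0.6],"rotation": [0,0,0]},
    {"travel": [0,0,0.4],"rotation": [0,0,0]},
    {"travel": [0,0,0],"rotation": [0,0,0]}
  ]
}}

```text
time_s: 21.45
position: [0.4527, -0.2496, 0.1311]
tcp_rot: [-3.14, 0.004, 0.129]
wrist_force: [0.2, -0.4, 0.4]
opening: 0.0001
```

Run:
```python
from h import *
s=state();p=s['position'];print(s['time_s'],p,s['tcp_rot'],s['wrist_force'],np.round(s['joints'],2))
print(indoor(p,1.81))
im=camera("side");crop(im,0,150,260,410,2.3,"pics/s19c.png")
im=camera("top");crop(im,330,130,530,330,3,"pics/t19c.png")
r=.15
for dth in(3,):
  d=np.radians(dth);pp=np.array([-(.034+.011),r]);Q=np.array([[np.cos(d),np.sin(d)],[-np.sin(d),np.cos(d)]])
  v=(Q@pp-pp)/.03; print("per 3deg, units: xd,yd",v,"tool x,y =",-v[1],-v[0],"rot +",dth/6)
```

```text
21.45 [ 0.45265118 -0.24955963  0.13108377] [-3.13970747  0.00352184  0.12867835] [ 0.17765649 -0.41702351  0.37283093] [-0.07  0.38  0.62  2.03 -0.29  0.82  0.85]
(np.float64(-0.061433069678732216), np.float64(0.15027650380575297))
per 3deg, units: xd,yd [0.26373548 0.07165161] tool x,y = -0.07165160813728441 -0.2637354790828585 rot + 0.5
```

View pics/s19c.png

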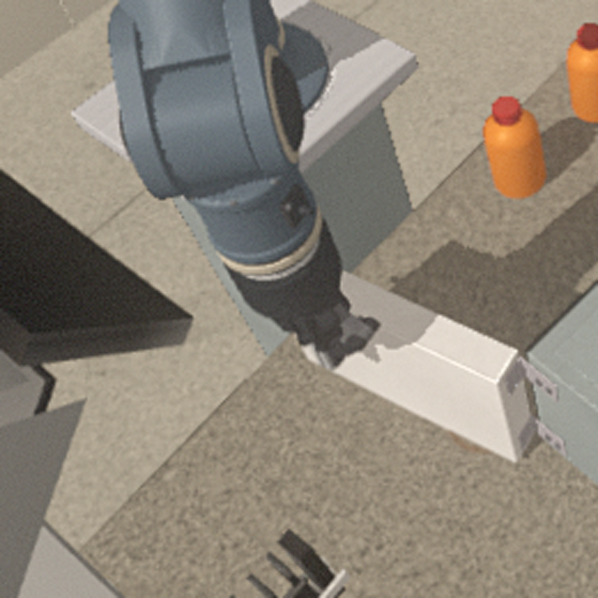

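View pics/t19c.png

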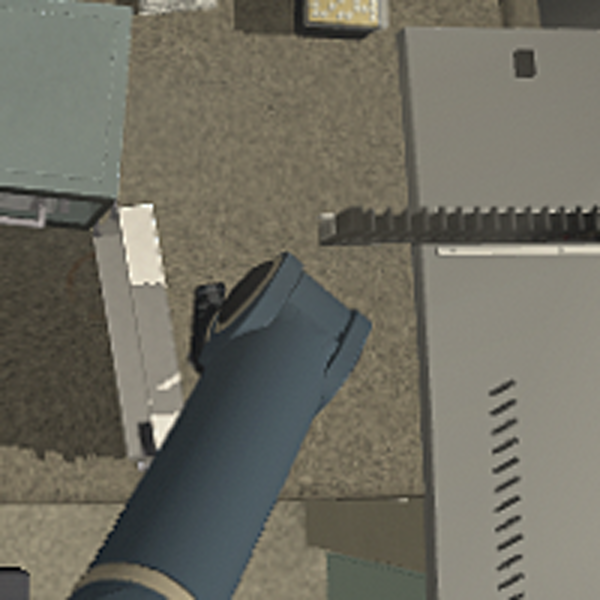

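Emit:
{"api": "carry_out", "payload": {
  "plan": [
    {"travel": [0,-0.25,0],"rotation": [0,0,0]},
    {"travel": [0,-0.25,0],"rotation": [0,0,0]},
    {"travel": [-0.07,-0.265,0],"rotation": [0,0,0.5]},
    {"travel": [-0.07,-0.265,0],"rotation": [0,0,0.5]},
    {"travel": [-0.07,-0.265,0],"rotation": [0,0,0.5]},
    {"travel": [-0.07,-0.265,0],"rotation": [0,0,0.5]},
    {"travel": [-0.07,-0.265,0],"rotation": [0,0,0.5]},
    {"travel": [-0.07,-0.265,0],"rotation": [0,0,0.5]}
  ]
}}

```text
time_s: 22.35
position: [0.4395, -0.1877, 0.1335]
tcp_rot: [3.142, -0.001, -0.188]
wrist_force: [-0.3, -1.5, 0.7]
opening: -0.0002
```

```bash
cat > chk.py <<'E'
from h import *
import sys
def rep(tag,top=True):
    s=state();p=s['position'];th=s['tcp_rot'][2]+np.pi-1.458
    th=(th+np.pi)%(2*np.pi)-np.pi
    print(s['time_s'],np.round(p,4),np.round(s['tcp_rot'],3),"F",np.round(s['wrist_force'],2),"j",np.round(s['joints'],2))
    print("tool th",round(th,3),"in door frame at th:",np.round(indoor(p,th),4))
    im=camera("top");cv2.imwrite(f"pics/{tag}t.png",im);crop(im,270,150,420,300,4.5,f"pics/{tag}tc.png")
if __name__=="__main__": rep(sys.argv[1])
E
python3 chk.py d1
```

```text
22.35 [ 0.4395 -0.1877  0.1335] [ 3.142e+00 -1.000e-03 -1.880e-01] F [-0.28 -1.52  0.74] j [-0.27  0.32  0.71  2.12 -0.29  0.79  0.44]
tool th 1.496 in door frame at th: [-0.0466  0.1484]
```

View pics/d1tc.png

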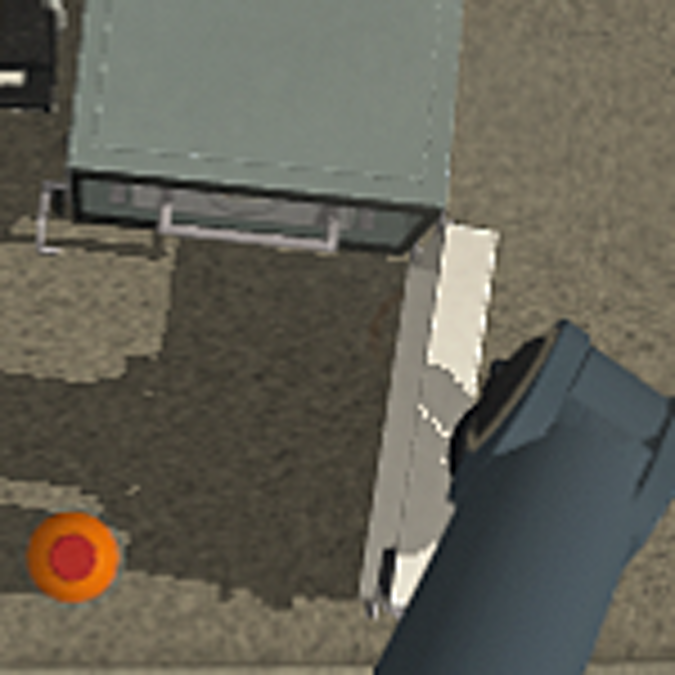

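Emit:
{"api": "carry_out", "payload": {
  "plan": [
    {"travel": [-0.07,-0.265,0],"rotation": [0,0,0.5]},
    {"travel": [-0.07,-0.265,0],"rotation": [0,0,0.5]},
    {"travel": [-0.07,-0.265,0],"rotation": [0,0,0.5]},
    {"travel": [-0.07,-0.265,0],"rotation": [0,0,0.5]},
    {"travel": [-0.07,-0.265,0],"rotation": [0,0,0.5]},
    {"travel": [-0.07,-0.265,0],"rotation": [0,0,0.5]},
    {"travel": [-0.07,-0.265,0],"rotation": [0,0,0.5]},
    {"travel": [-0.07,-0.265,0],"rotation": [0,0,0.5]}
  ]
}}

```text
time_s: 23.2
position: [0.4465, -0.1228, 0.1332]
tcp_rot: [-3.141, 0.0, -0.606]
wrist_force: [-0.5, 0.3, 0.4]
opening: -0.0002
```

```bash
python3 chk.py d2
```

```text
23.2 [ 0.4465 -0.1228  0.1332] [-3.141  0.    -0.606] F [-0.51  0.3   0.4 ] j [-0.49  0.32  0.81  2.16 -0.32  0.79 -0.08]
tool th 1.078 in door frame at th: [-0.0455  0.148 ]
```

View pics/d2tc.png

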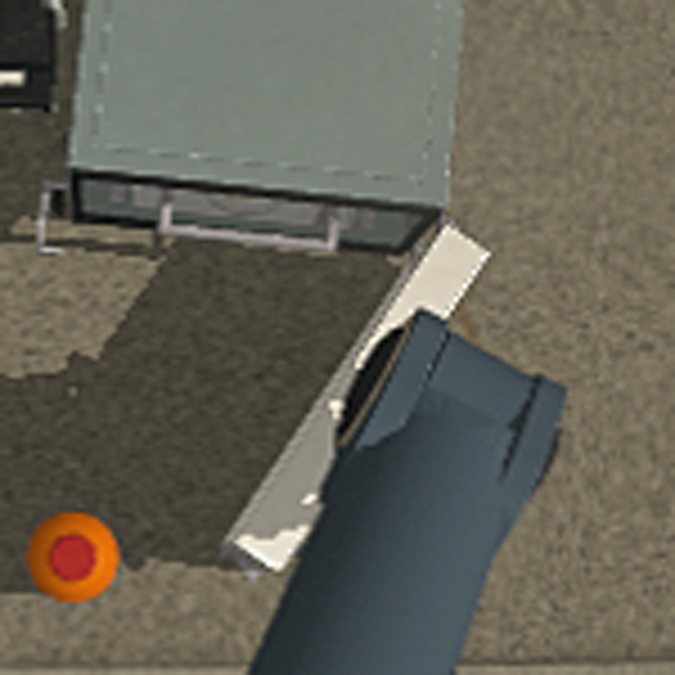

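Emit:
{"api": "carry_out", "payload": {
  "plan": [
    {"travel": [-0.07,-0.265,0],"rotation": [0,0,0.5]},
    {"travel": [-0.07,-0.265,0],"rotation": [0,0,0.5]},
    {"travel": [-0.07,-0.265,0],"rotation": [0,0,0.5]},
    {"travel": [-0.07,-0.265,0],"rotation": [0,0,0.5]},
    {"travel": [-0.07,-0.265,0],"rotation": [0,0,0.5]},
    {"travel": [-0.07,-0.265,0],"rotation": [0,0,0.5]},
    {"travel": [-0.07,-0.265,0],"rotation": [0,0,0.5]},
    {"travel": [0,0,0],"rotation": [0,0,0]}
  ]
}}

```text
time_s: 24.05
position: [0.4752, -0.0721, 0.133]
tcp_rot: [-3.141, -0.0, -0.968]
wrist_force: [-0.8, 1.0, -0.5]
opening: -0.0002
```

```bash
python3 chk.py d3
```

```text
24.05 [ 0.4752 -0.0721  0.133 ] [-3.141 -0.    -0.968] F [-0.75  0.97 -0.5 ] j [-0.65  0.37  0.89  2.12 -0.4   0.82 -0.49]
tool th 0.716 in door frame at th: [-0.0426  0.1477]
```

View pics/d3tc.png

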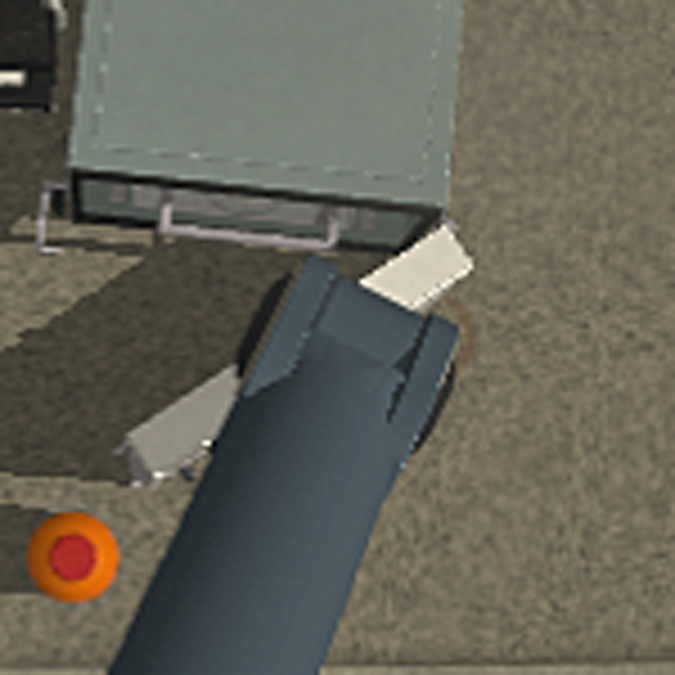

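Emit:
{"api": "carry_out", "payload": {
  "plan": [
    {"travel": [-0.07,-0.265,0],"rotation": [0,0,0.5]},
    {"travel": [-0.07,-0.265,0],"rotation": [0,0,0.5]},
    {"travel": [-0.07,-0.265,0],"rotation": [0,0,0.5]},
    {"travel": [-0.07,-0.265,0],"rotation": [0,0,0.5]},
    {"travel": [0,0.3,0],"rotation": [0,0,0]},
    {"travel": [0,0.2,0],"rotation": [0,0,0]},
    {"travel": [0,0,0],"rotation": [0,0,0]}
  ]
}}

```text
time_s: 24.8
position: [0.4822, -0.0567, 0.1329]
tcp_rot: [3.141, 0.001, -1.182]
wrist_force: [-0.5, -0.2, 0.1]
opening: 0.0004
```

```bash
python3 chk.py d4
```

```text
24.8 [ 0.4822 -0.0567  0.1329] [ 3.141e+00  1.000e-03 -1.182e+00] F [-0.45 -0.17  0.11] j [-0.71  0.4   0.94  2.11 -0.44  0.83 -0.69]
tool th 0.502 in door frame at th: [-0.0606  0.1469]
```

View pics/d4tc.png

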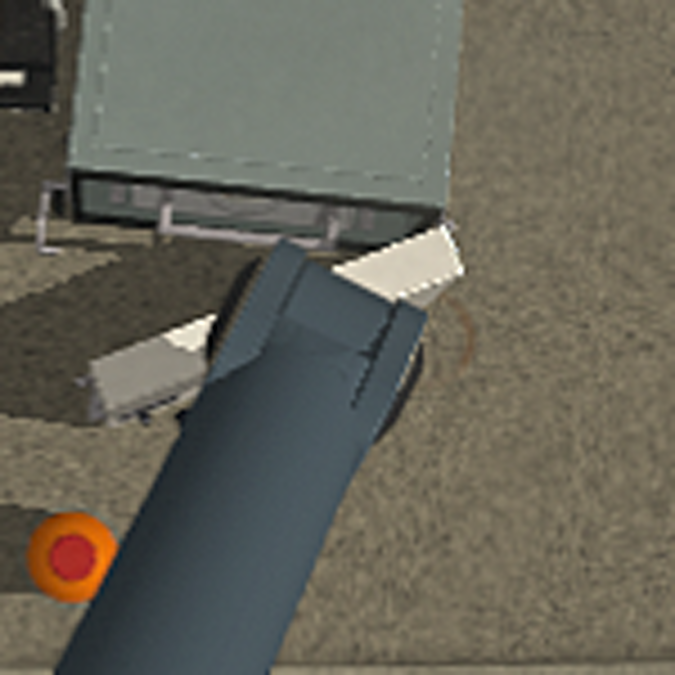

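Emit:
{"api": "carry_out", "payload": {
  "plan": [
    {"travel": [-0.5,0,0.1],"rotation": [0,0,0]},
    {"travel": [-0.6,0,0.1],"rotation": [0,0,0]},
    {"travel": [-0.6,0,0.1],"rotation": [0,0,0]},
    {"travel": [-0.45,0,0],"rotation": [0,0,0]},
    {"travel": [0,0,0],"rotation": [0,0,0]},
    {"travel": [0,0,0],"rotation": [0,0,0]}
  ]
}}

```text
time_s: 25.45
position: [0.4598, 0.0036, 0.1241]
tcp_rot: [-3.141, -0.0, -1.18]
wrist_force: [0.1, 0.0, -0.3]
opening: -0.0004
```

```bash
python3 chk.py d5
python3 - <<'E'
from h import *
r=.211
for dth in(3,2,1.5):
  d=np.radians(dth);pp=np.array([-(.034+.009),r]);Q=np.array([[np.cos(d),np.sin(d)],[-np.sin(d),np.cos(d)]])
  v=(Q@pp-pp)/.03; print("tool x,y =",-v[1],-v[0],"rot +",dth/6)
im=cv2.imread("pics/d5t.png")
E
```

```text
25.45 [0.4598 0.0036 0.1241] [-3.141 -0.    -1.18 ] F [ 0.09  0.02 -0.32] j [-0.87  0.37  0.95  2.18 -0.43  0.79 -0.82]
tool th 0.503 in door frame at th: [-0.0582  0.2113]
tool x,y = -0.065375931722055 -0.37006055909381574 rot + 0.5
tool x,y = -0.045738095307891934 -0.24633294141355294 rot + 0.3333333333333333
tool x,y = -0.035110144902704886 -0.18460237063374238 rot + 0.25
```

View pics/d5tc.png

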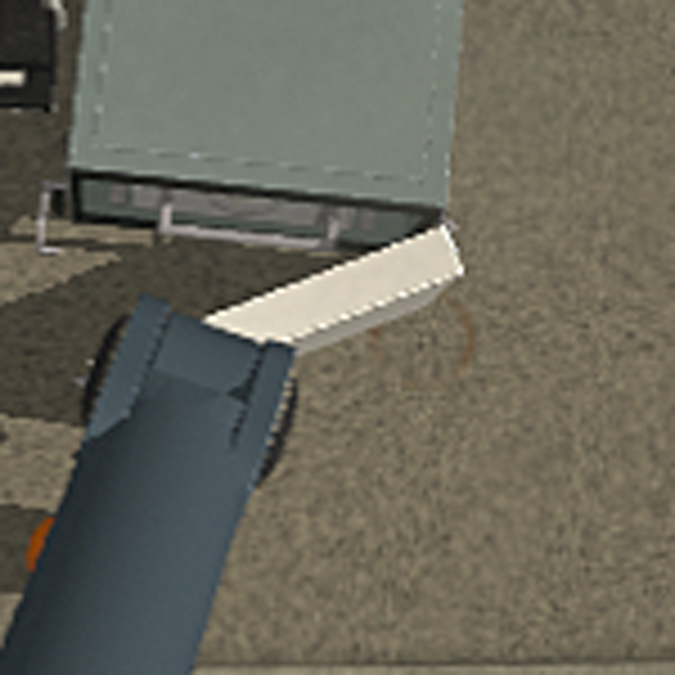

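Emit:
{"api": "carry_out", "payload": {
  "plan": [
    {"travel": [0,-0.2,0],"rotation": [0,0,0]},
    {"travel": [0,-0.2,0],"rotation": [0,0,0]},
    {"travel": [-0.045,-0.246,0],"rotation": [0,0,0.333]},
    {"travel": [-0.045,-0.246,0],"rotation": [0,0,0.333]},
    {"travel": [-0.045,-0.246,0],"rotation": [0,0,0.333]},
    {"travel": [-0.045,-0.246,0],"rotation": [0,0,0.333]},
    {"travel": [-0.045,-0.246,0],"rotation": [0,0,0.333]},
    {"travel": [0,0,0],"rotation": [0,0,0]}
  ]
}}

```text
time_s: 26.3
position: [0.5048, 0.0268, 0.1239]
tcp_rot: [-3.141, -0.001, -1.355]
wrist_force: [0.2, 0.5, 1.4]
opening: -0.0
```

```bash
python3 chk.py d6
```

```text
26.3 [0.5048 0.0268 0.1239] [-3.141e+00 -1.000e-03 -1.355e+00] F [0.17 0.47 1.38] j [-0.87  0.47  0.96  2.08 -0.51  0.85 -0.97]
tool th 0.328 in door frame at th: [-0.0451  0.211 ]
```

View pics/d6tc.png

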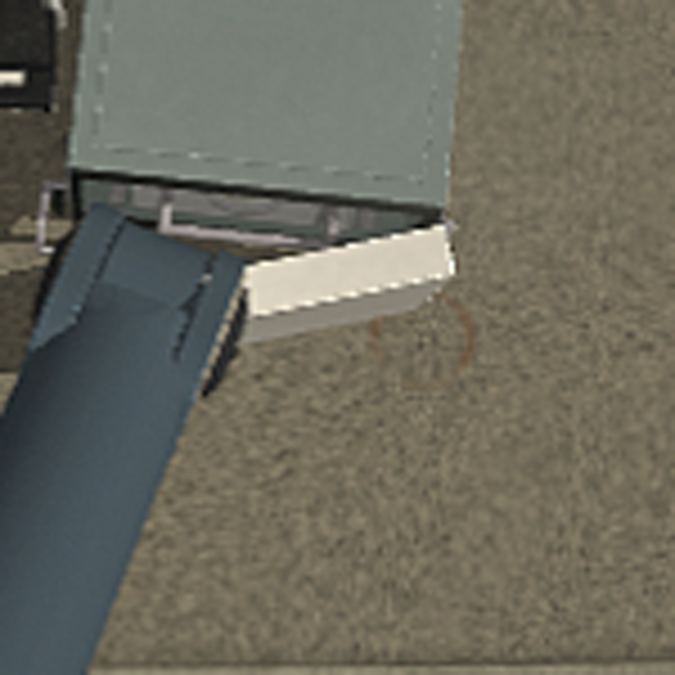

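Emit:
{"api": "carry_out", "payload": {
  "plan": [
    {"travel": [-0.02,-0.12,0],"rotation": [0,0,0.167]},
    {"travel": [-0.03,-0.18,0],"rotation": [0,0,0.25]},
    {"travel": [-0.03,-0.18,0],"rotation": [0,0,0.25]},
    {"travel": [-0.03,-0.18,0],"rotation": [0,0,0.25]},
    {"travel": [-0.03,-0.18,0],"rotation": [0,0,0.25]},
    {"travel": [-0.02,-0.12,0],"rotation": [0,0,0.167]},
    {"travel": [0,0,0],"rotation": [0,0,0]},
    {"travel": [0,0,0],"rotation": [0,0,0]}
  ]
}}

```text
time_s: 27.15
position: [0.5313, 0.0355, 0.1239]
tcp_rot: [-3.141, -0.0, -1.495]
wrist_force: [0.0, 0.2, -0.0]
opening: -0.0
```

```bash
python3 chk.py d7
```

```text
27.15 [0.5313 0.0355 0.1239] [-3.141 -0.    -1.495] F [ 0.04  0.18 -0.04] j [-0.87  0.52  0.97  2.02 -0.56  0.89 -1.08]
tool th 0.188 in door frame at th: [-0.0471  0.2094]
```

View pics/d7tc.png

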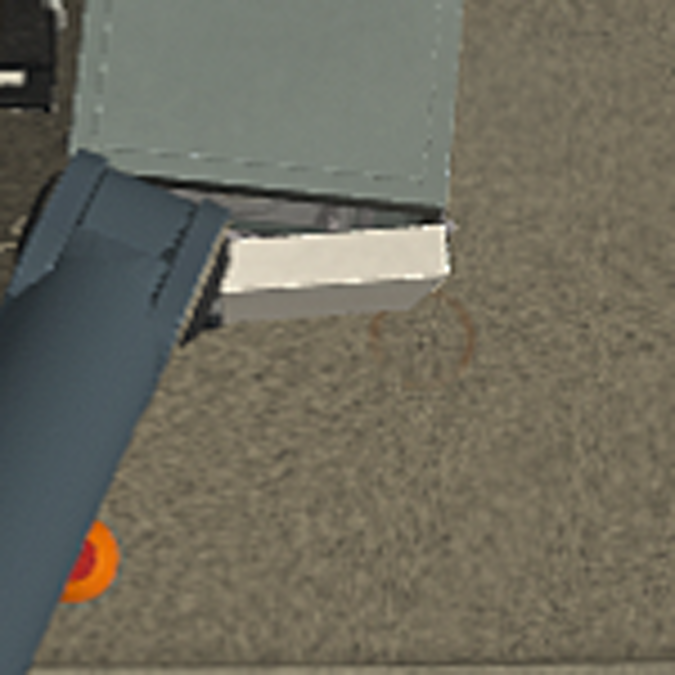

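Emit:
{"api": "carry_out", "payload": {
  "plan": [
    {"travel": [-0.015,-0.12,0],"rotation": [0,0,0.167]},
    {"travel": [-0.015,-0.12,0],"rotation": [0,0,0.167]},
    {"travel": [-0.015,-0.12,0],"rotation": [0,0,0.167]},
    {"travel": [0,0,0],"rotation": [0,0,0]},
    {"travel": [0,0,0],"rotation": [0,0,0]}
  ]
}}

```text
time_s: 27.7
position: [0.542, 0.0375, 0.1239]
tcp_rot: [-3.141, -0.0, -1.548]
wrist_force: [0.0, -0.4, -0.2]
opening: -0.0002
```

```bash
python3 chk.py d8
```

```text
27.7 [0.542  0.0375 0.1239] [-3.141 -0.    -1.548] F [ 0.02 -0.37 -0.19] j [-0.86  0.55  0.98  1.99 -0.58  0.91 -1.13]
tool th 0.136 in door frame at th: [-0.0472  0.2084]
```

Emit:
{"api": "carry_out", "payload": {
  "plan": [
    {"travel": [-0.01,-0.08,0],"rotation": [0,0,0.1]},
    {"travel": [-0.01,-0.08,0],"rotation": [0,0,0.1]},
    {"travel": [0,0,0],"rotation": [0,0,0]},
    {"travel": [0,0,0],"rotation": [0,0,0]}
  ]
}}

```text
time_s: 28.15
position: [0.5467, 0.0383, 0.1239]
tcp_rot: [-3.141, -0.0, -1.568]
wrist_force: [-0.8, -0.9, -0.1]
opening: 0.0004
```

Emit:
{"api": "carry_out", "payload": {
  "plan": [
    {"travel": [-0.01,-0.08,0],"rotation": [0,0,0.1]},
    {"travel": [0,0,0],"rotation": [0,0,0]},
    {"travel": [0,0,0],"rotation": [0,0,0]}
  ]
}}

```text
time_s: 28.45
position: [0.5491, 0.0386, 0.1239]
tcp_rot: [-3.141, -0.0, -1.579]
wrist_force: [-0.6, -0.7, -1.0]
opening: 0.0002
```

```bash
python3 chk.py d9
```

```text
28.45 [0.5491 0.0386 0.1239] [-3.141 -0.    -1.579] F [-0.6  -0.7  -1.02] j [-0.86  0.56  0.98  1.98 -0.59  0.92 -1.15]
tool th 0.105 in door frame at th: [-0.0466  0.2079]
```

View pics/d9tc.png

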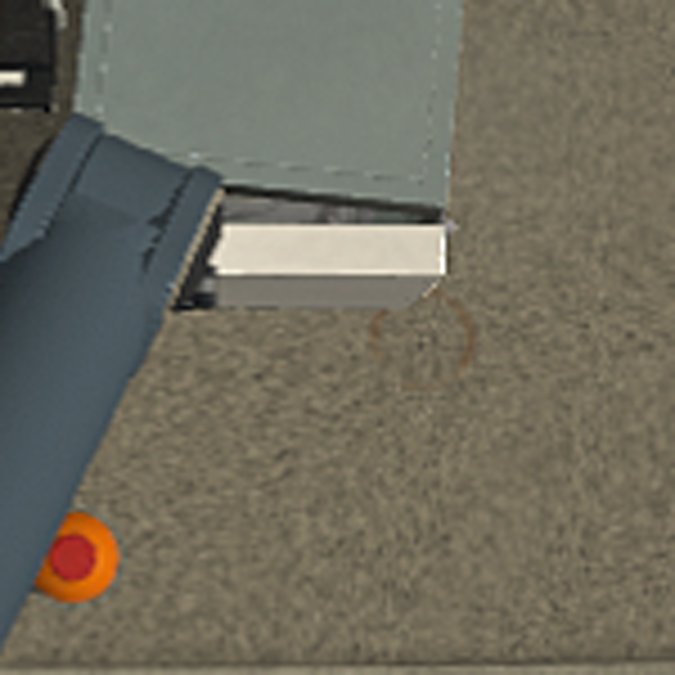

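Emit:
{"api": "carry_out", "payload": {
  "plan": [
    {"travel": [0,-0.05,0],"rotation": [0,0,0.06]},
    {"travel": [0,0,0],"rotation": [0,0,0]},
    {"travel": [0,-0.05,0],"rotation": [0,0,0.06]},
    {"travel": [0,0,0],"rotation": [0,0,0]},
    {"travel": [0,0,0],"rotation": [0,0,0]}
  ]
}}

```text
time_s: 29.0
position: [0.5521, 0.0386, 0.1239]
tcp_rot: [-3.141, -0.0, -1.592]
wrist_force: [0.4, 0.5, -0.7]
opening: -0.0003
```

Emit:
{"api": "carry_out", "payload": {
  "plan": [
    {"travel": [0,-0.05,0],"rotation": [0,0,0.06]},
    {"travel": [0,0,0],"rotation": [0,0,0]},
    {"travel": [0,0,0],"rotation": [0,0,0]}
  ]
}}

```text
time_s: 29.3
position: [0.5536, 0.0385, 0.1239]
tcp_rot: [-3.141, -0.0, -1.598]
wrist_force: [-0.1, -0.4, -0.1]
opening: -0.0001
```

Emit:
{"api": "carry_out", "payload": {
  "plan": [
    {"travel": [0,-0.05,0],"rotation": [0,0,0.06]},
    {"travel": [0,0,0],"rotation": [0,0,0]},
    {"travel": [0,0,0],"rotation": [0,0,0]}
  ]
}}

```text
time_s: 29.6
position: [0.5551, 0.0385, 0.1239]
tcp_rot: [-3.141, -0.0, -1.604]
wrist_force: [0.8, 0.0, -1.2]
opening: -0.0002
```

Emit:
{"api": "carry_out", "payload": {
  "plan": [
    {"travel": [0,-0.05,0],"rotation": [0,0,0.06]},
    {"travel": [0,0,0],"rotation": [0,0,0]},
    {"travel": [0,0,0],"rotation": [0,0,0]}
  ]
}}

```text
time_s: 29.9
position: [0.5559, 0.0385, 0.1237]
tcp_rot: [3.14, 0.0, -1.611]
wrist_force: [-2.6, -0.8, 0.3]
opening: 0.0001
```

Emit:
{"api": "carry_out", "payload": {
  "plan": [
    {"travel": [0,-0.05,0],"rotation": [0,0,0.06]},
    {"travel": [0,0,0],"rotation": [0,0,0]},
    {"travel": [0,0,0],"rotation": [0,0,0]}
  ]
}}

```text
time_s: 30.2
position: [0.5573, 0.0385, 0.1235]
tcp_rot: [3.14, 0.0, -1.617]
wrist_force: [-4.7, 0.5, 0.9]
opening: -0.0003
```

```bash
python3 chk.py d10
python3 - <<'E'
from h import *
im=camera("side");crop(im,180,200,320,340,5,"pics/s20.png")
E
```

```text
30.2 [0.5573 0.0385 0.1235] [ 3.14   0.    -1.617] F [-4.68  0.46  0.86] j [-0.85  0.58  0.98  1.96 -0.6   0.93 -1.18]
tool th 0.067 in door frame at th: [-0.0463  0.2063]
```

View pics/s20.png

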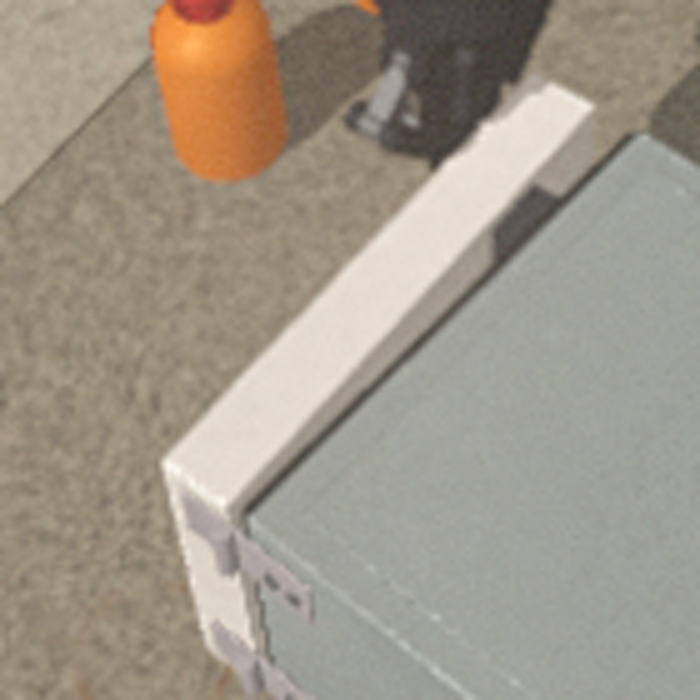

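View pics/d10tc.png

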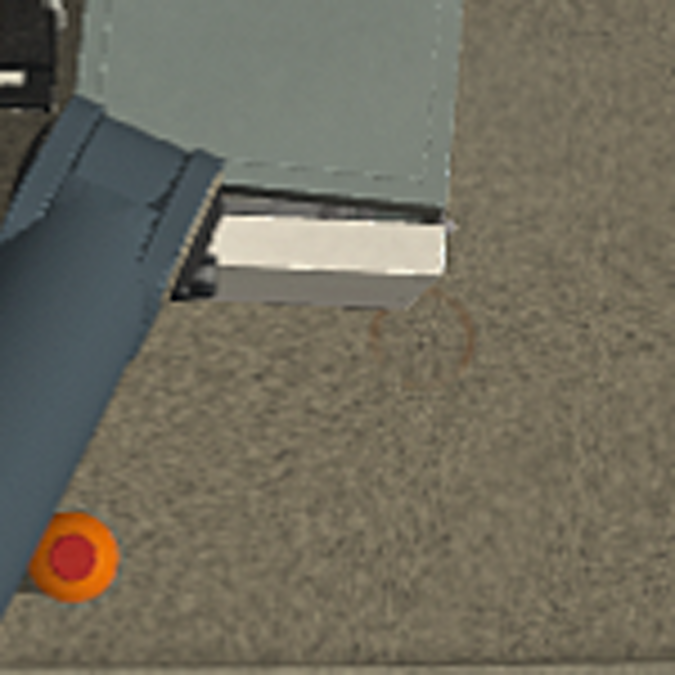

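Bolt is meeting the keeper (4.7 N at about 0.065 rad). Continue in 1 mm steps and watch for the peak and then the drop.

Emit:
{"api": "carry_out", "payload": {
  "plan": [
    {"travel": [0,-0.04,0],"rotation": [0,0,0.04]},
    {"travel": [0,0,0],"rotation": [0,0,0]},
    {"travel": [0,0,0],"rotation": [0,0,0]}
  ]
}}

```text
time_s: 30.6
position: [0.5586, 0.0387, 0.1236]
tcp_rot: [3.14, 0.001, -1.621]
wrist_force: [-5.3, 1.5, -0.1]
opening: -0.0001
```

Emit:
{"api": "carry_out", "payload": {
  "plan": [
    {"travel": [0,-0.03,0],"rotation": [0,0,0.04]},
    {"travel": [0,0,0],"rotation": [0,0,0]},
    {"travel": [0,0,0],"rotation": [0,0,0]}
  ]
}}

```text
time_s: 30.9
position: [0.5594, 0.0389, 0.1236]
tcp_rot: [3.14, 0.001, -1.625]
wrist_force: [-4.7, 0.6, 1.0]
opening: -0.0001
```

Emit:
{"api": "carry_out", "payload": {
  "plan": [
    {"travel": [0,-0.03,0],"rotation": [0,0,0.04]},
    {"travel": [0,0,0],"rotation": [0,0,0]},
    {"travel": [0,0,0],"rotation": [0,0,0]}
  ]
}}

```text
time_s: 31.2
position: [0.5602, 0.039, 0.1235]
tcp_rot: [3.14, 0.001, -1.629]
wrist_force: [-5.7, 2.4, 0.6]
opening: -0.0001
```

Emit:
{"api": "carry_out", "payload": {
  "plan": [
    {"travel": [0,-0.03,0],"rotation": [0,0,0.04]},
    {"travel": [0,0,0],"rotation": [0,0,0]},
    {"travel": [0,0,0],"rotation": [0,0,0]}
  ]
}}

```text
time_s: 31.5
position: [0.5609, 0.039, 0.1235]
tcp_rot: [3.139, 0.001, -1.633]
wrist_force: [-6.3, 2.9, 0.8]
opening: -0.0004
```

Emit:
{"api": "carry_out", "payload": {
  "plan": [
    {"travel": [0,-0.03,0],"rotation": [0,0,0.04]},
    {"travel": [0,0,0],"rotation": [0,0,0]},
    {"travel": [0,0,0],"rotation": [0,0,0]}
  ]
}}

```text
time_s: 31.8
position: [0.5616, 0.039, 0.1235]
tcp_rot: [3.139, 0.001, -1.637]
wrist_force: [-7.1, 1.4, 1.6]
opening: 0.0002
```

Emit:
{"api": "carry_out", "payload": {
  "plan": [
    {"travel": [0,-0.03,0],"rotation": [0,0,0.03]},
    {"travel": [0,0,0],"rotation": [0,0,0]},
    {"travel": [0,0,0],"rotation": [0,0,0]}
  ]
}}

```text
time_s: 32.1
position: [0.5623, 0.0389, 0.1234]
tcp_rot: [3.138, 0.001, -1.64]
wrist_force: [-6.9, 2.2, 1.2]
opening: -0.0001
```

Emit:
{"api": "carry_out", "payload": {
  "plan": [
    {"travel": [0,-0.03,0],"rotation": [0,0,0.03]},
    {"travel": [0,0,0],"rotation": [0,0,0]},
    {"travel": [0,0,0],"rotation": [0,0,0]}
  ]
}}

```text
time_s: 32.4
position: [0.563, 0.0388, 0.1234]
tcp_rot: [3.138, 0.001, -1.643]
wrist_force: [-7.9, 2.2, 0.5]
opening: 0.0002
```

Emit:
{"api": "carry_out", "payload": {
  "plan": [
    {"travel": [0,-0.03,0],"rotation": [0,0,0.03]},
    {"travel": [0,0,0],"rotation": [0,0,0]},
    {"travel": [0,0,0],"rotation": [0,0,0]}
  ]
}}

```text
time_s: 32.7
position: [0.5637, 0.0388, 0.1233]
tcp_rot: [3.137, 0.001, -1.647]
wrist_force: [-7.6, 2.1, 0.3]
opening: 0.0
```

Emit:
{"api": "carry_out", "payload": {
  "plan": [
    {"travel": [0,-0.03,0],"rotation": [0,0,0.03]},
    {"travel": [0,0,0],"rotation": [0,0,0]},
    {"travel": [0,0,0],"rotation": [0,0,0]}
  ]
}}

```text
time_s: 33.0
position: [0.5644, 0.0387, 0.1233]
tcp_rot: [3.137, 0.001, -1.65]
wrist_force: [-8.8, 2.6, 0.9]
opening: -0.0001
```

Emit:
{"api": "carry_out", "payload": {
  "plan": [
    {"travel": [0,-0.03,0],"rotation": [0,0,0.03]},
    {"travel": [0,0,0],"rotation": [0,0,0]},
    {"travel": [0,0,0],"rotation": [0,0,0]}
  ]
}}

```text
time_s: 33.3
position: [0.565, 0.0386, 0.1232]
tcp_rot: [3.136, 0.001, -1.653]
wrist_force: [-9.9, 2.8, 1.0]
opening: -0.0002
```

Emit:
{"api": "carry_out", "payload": {
  "plan": [
    {"travel": [0,-0.03,0],"rotation": [0,0,0.03]},
    {"travel": [0,0,0],"rotation": [0,0,0]},
    {"travel": [0,0,0],"rotation": [0,0,0]}
  ]
}}

```text
time_s: 33.6
position: [0.5658, 0.0385, 0.1231]
tcp_rot: [3.136, 0.001, -1.656]
wrist_force: [-8.8, 1.8, 1.5]
opening: 0.0002
```

Emit:
{"api": "carry_out", "payload": {
  "plan": [
    {"travel": [0,-0.02,0],"rotation": [0,0,0.02]},
    {"travel": [0,0,0],"rotation": [0,0,0]},
    {"travel": [0,0,0],"rotation": [0,0,0]}
  ]
}}

```text
time_s: 33.9
position: [0.5661, 0.0386, 0.123]
tcp_rot: [3.135, 0.002, -1.658]
wrist_force: [-10.1, 2.0, 1.7]
opening: -0.0001
```

Emit:
{"api": "carry_out", "payload": {
  "plan": [
    {"travel": [0,-0.02,0],"rotation": [0,0,0.02]},
    {"travel": [0,0,0],"rotation": [0,0,0]},
    {"travel": [0,0,0],"rotation": [0,0,0]}
  ]
}}

```text
time_s: 34.2
position: [0.5693, 0.0377, 0.1237]
tcp_rot: [-3.141, -0.0, -1.661]
wrist_force: [-3.2, 0.9, -0.7]
opening: 0.0
```

Emit:
{"api": "carry_out", "payload": {
  "plan": [
    {"travel": [0,-0.02,0],"rotation": [0,0,0.02]},
    {"travel": [0,0,0],"rotation": [0,0,0]},
    {"travel": [0,0,0],"rotation": [0,0,0]}
  ]
}}

```text
time_s: 34.5
position: [0.5706, 0.0375, 0.1241]
tcp_rot: [-3.14, -0.0, -1.663]
wrist_force: [-2.0, 0.1, -0.3]
opening: 0.0001
```

```bash
python3 chk.py d11
python3 - <<'E'
from h import *
im=camera("side");crop(im,180,200,320,340,5,"pics/s21.png")
E
```

```text
34.5 [0.5706 0.0375 0.1241] [-3.14  -0.    -1.663] F [-1.99  0.13 -0.28] j [-0.84  0.6   0.99  1.93 -0.62  0.95 -1.21]
tool th 0.021 in door frame at th: [-0.0424  0.2042]
```

View pics/s21.png

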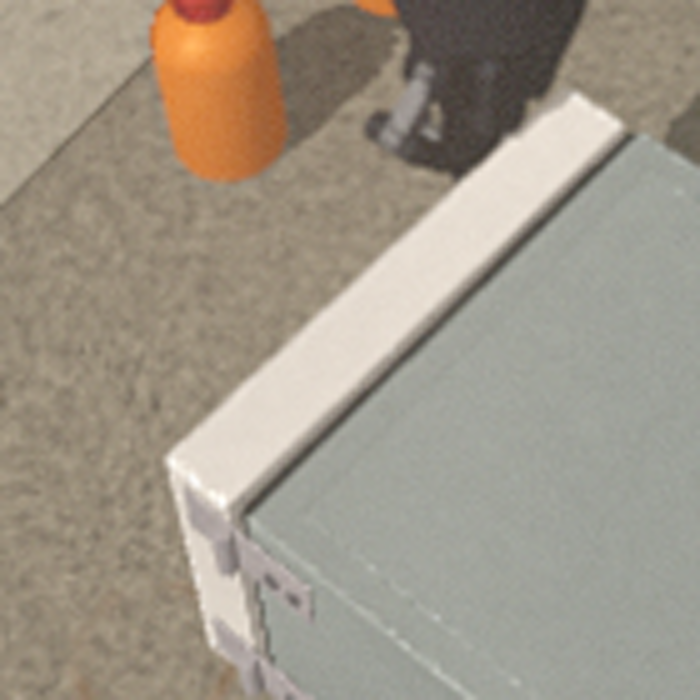

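The push climbed to about 10 N, then dropped to 2 N as the door jumped in. I'll back off slowly and check that it holds.

Emit:
{"api": "carry_out", "payload": {
  "plan": [
    {"travel": [0,0.1,0],"rotation": [0,0,0]},
    {"travel": [0,0.2,0],"rotation": [0,0,0]},
    {"travel": [0,0.4,0],"rotation": [0,0,0]},
    {"travel": [0,0.7,0],"rotation": [0,0,0]},
    {"travel": [0,0.7,-0.4],"rotation": [0,0,0]},
    {"travel": [0,0.5,-0.8],"rotation": [0,0,0]},
    {"travel": [0,0,-0.8],"rotation": [0,0,0]},
    {"travel": [0,0,0],"rotation": [0,0,0]}
  ]
}}

```text
time_s: 35.4
position: [0.4932, 0.0449, 0.1862]
tcp_rot: [-3.137, 0.003, -1.662]
wrist_force: [0.1, 1.1, 0.4]
opening: -0.0001
```

```bash
python3 chk.py d12
python3 - <<'E'
from h import *
im=camera("side");cv2.imwrite("pics/s22f.png",im);crop(im,180,200,320,340,5,"pics/s22.png")
E
```

```text
35.4 [0.4932 0.0449 0.1862] [-3.137e+00  3.000e-03 -1.662e+00] F [0.12 1.05 0.41] j [-1.09  0.4   1.17  2.05 -0.46  0.97 -1.34]
tool th 0.021 in door frame at th: [-0.12    0.2044]
```

View pics/s22.png

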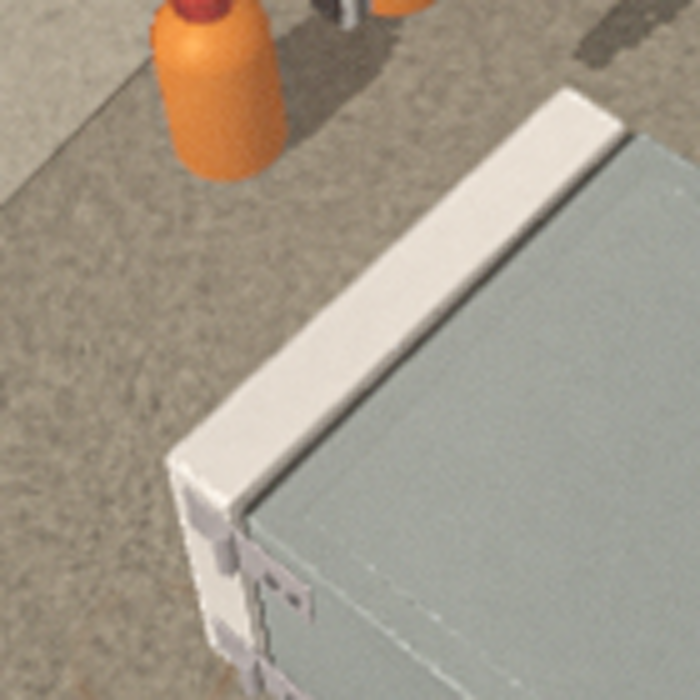

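View pics/d12tc.png

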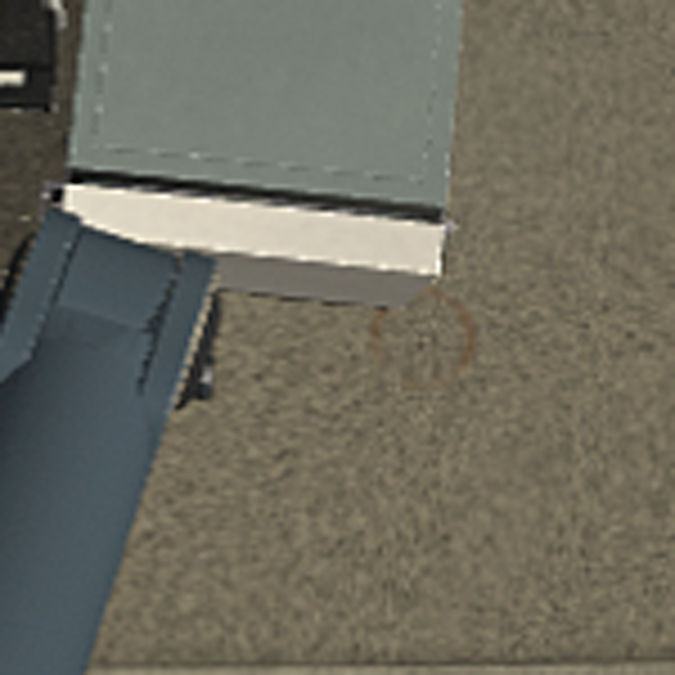

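Emit:
{"api": "carry_out", "payload": {
  "plan": [
    {"travel": [0,0.4,-0.4],"rotation": [0,0,0]},
    {"travel": [0,0,-0.4],"rotation": [0,0,0]},
    {"travel": [0,0,0],"rotation": [0,0,0]},
    {"travel": [0,0,0],"rotation": [0,0,0]},
    {"travel": [0,0,0],"rotation": [0,0,0]},
    {"travel": [0,0,0],"rotation": [0,0,0]}
  ]
}}

```text
time_s: 36.1
position: [0.4802, 0.0457, 0.2074]
tcp_rot: [3.141, -0.001, -1.663]
wrist_force: [-0.2, 0.1, -0.2]
opening: -0.0
```

Run:
```python
from h import *
a=cv2.imread("pics/s22f.png");b=camera("side");cv2.imwrite("pics/s23f.png",b)
d=cv2.absdiff(a,b).max(2)[225:340,210:320];print("diff in door region",d.mean(),(d>40).sum())
S=lambda x,y:[180+x/5-.4,200+y/5-.4]
p=plane("side",[S(170,460),S(568,90)],.17);v=(p[1]-p[0])[:2];print("door len",np.linalg.norm(v),"theta",np.arctan2(-v[0],v[1])-PSI)
q=plane("side",[S(240,505),S(624,130)],.17);v=(q[1]-q[0])[:2];print("inner edge theta",np.arctan2(-v[0],v[1])-PSI)
print(state()['time_s'],state()['wrist_force'],state()['position'])
```

```text
diff in door region 2.8233201581027667 0
door len 0.23827419660298188 theta -0.00913511017998199
inner edge theta -0.00321445092320799
36.15 [-0.21747529 -0.07066306 -0.13124401] [0.48025219 0.04574598 0.20749462]
```

View pics/s23f.png

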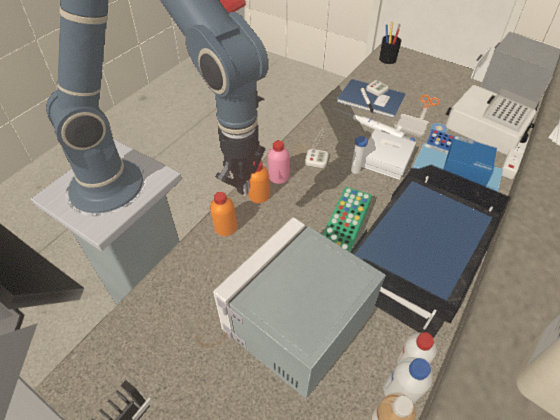

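The door is at about 0.00 rad and did not move between the two pictures, the arm touches nothing, and the bystanders stand where they were. Handing in.

```bash
python3 -c "
from station import job_done
print(job_done())"
```

```text
the job is handed in; nothing more can be done
None
```

The job is done and was handed in at about 36 s. The bottle is in the front well, the carrier is home, and the door is latched.

- **Bottle:** I gripped the white bottle and lowered it into the front well. It touched down within about 1 mm of the expected height. After I let go, the pictures showed it standing upright in the ring.
- **Carrier:** I pushed it in by the bow handle until it hit its stop at about 12 N. The handle bar then lay within about 1.5 mm of where it should be with the carrier home.
- **Door:** I swung it slowly and pressed in steps of about 1 mm. The measured push rose to about 10 N, then dropped to 2 N as the latch snapped in.
- **Last checks:** With the arm clear, the door measured about 0.00 rad and did not move between two pictures 0.7 s apart. The wrist force was close to zero. The rack, timer and tube looked undisturbed.

**Not fully confirmed:**
- **Bottle after closing:** I could not see it once the carrier was home and the door shut.
- **Carrier stop:** An upward force of about 9 N showed as the carrier reached its stop, which I did not explain.
- **Handle bar height:** The two cameras put the bar about 5 mm too high, so I used the given height instead.

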